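# Open the lift-rack can and raise the visor rack three clicks

## Task

Lift the loose lid off the steel can by its knob and set it down gently, knob up, on a free patch of the granite slab. Then press the can's lift lever down by its black ball knob until you have felt exactly three clicks, no more, so that the rack of finished visors comes up out of the can for picking, and finish while still holding the lever there: the clicks only mark the steps and the rack sinks back if it is let go. Leave the visor stand, switch cover, nipper and brush alone.

Things in the scene. Friction and masses are not known exactly. Their poses are not given: they have to be found in the camera images.
- slab: Fixed dark granite slab, 540 (x) x 1000 (y) x 30 mm thick, lying on the bench; origin at the centre of its underside. Everything else stands on its top face, 30 mm above the bench.
- can: Fixed open-topped steel can, a box 150 (its x) x 130 (its y) x 115 mm high, 3 mm walls, closed by the lid at first. Origin: centre of its underside, on the slab; z up. Bracket and lift lever on its -y side, lever pointing along -y away from the can; bracket, toothed sector and brass pawl plate reach 160 mm from the can's centre and 185 mm above the slab.
- can_mouth (a point): Centre of the can's mouth, level with its rim, 115 mm above the slab.
- lid_knob (a point): Centre of the black knob (0.26-0.42 kg lid; upright cylinder, 28 mm diameter, 24 mm high) of the lid, which lies loose on the rim. Lid plate 160 (its x) x 140 (its y) x 4 mm, its top 22 mm below this point; under it an 8 mm deep lip sits in the can's mouth with 4 mm play. Lying knob up on the slab, this point is 34 mm above the slab. z: knob axis, up.
- lever_pivot (a point): Point on the lift lever's pivot axis, 105 mm from the can's centre towards its -y, 85 mm above the slab. The axis is parallel to the can's x.
- lift_lever (a joint): Lever angle (rad): 0 at rest, handle 28 degrees above level; grows as the ball is pressed down, to 0.94. At each tooth the push at the ball climbs 3 to 5 N, peaks some 4 degrees before the tooth passes, then falls as the spring pawl drops behind it: a click. Clicks are 10 degrees (23 mm at the ball) apart, the first 6 to 16 from rest. The rack always pushes back, 2 to 12 N in all; nothing latches.
- ball_knob (a point): Centre of the black ball knob, 35 mm in diameter, on the lever's outer end, 130 mm from the pivot axis; 146 mm above the slab at rest, 45 to 90 mm after three clicks. Its axes are the can's at rest and turn with the lever.
- pawl (a point): Roller of the spring pawl on the brass pawl plate, which is clamped up to 5 degrees either way about the pivot, differently each time; these axes turn with it (the can's at mid setting). Click n comes when the lever's y axis has turned 11 + 10 (n - 1) degrees from this y axis: third 31, fourth 41. Half-way, 36 degrees, is the middle of the third step.
- stand_center (a point): Cast aluminium slotted stand with two upright smoky grey visor segments, 110 x 100 x 95 mm high over all; this point is at its centre, 45 mm above the slab. Leave alone.
- cover_center (a point): Black bakelite switch cover, 74 x 48 x 22 mm, point at its centre. Leave alone.
- nipper_center (a point): Steel sprue nipper with yellow dipped grips lying flat, 155 mm long (along its x), 64 mm wide, 14 mm high, point at the middle. Leave alone.
- brush_center (a point): Wooden brush with brass bristles lying bristles up, 195 mm long (along its x), 24 mm wide, 24 mm high, point at the middle. Leave alone.
Things that resemble listed ones, but are neither listed nor needed, are in the scene too. Of the things shaped like the part that bears lid_knob, the bare steel one is meant.

How it is judged:
On the way, in this order (a step that is already met when the one before it is completed fails the run):
1. the lid is carried up off the can by its knob, with the lever still at rest (height (world z) of lid_knob above 0.19 m and contact force between the fingers and lid above 0.5 N and value of joint lift_lever below 0.06 rad), for 0.1 s.
2. the lid lies flat, knob up, on the slab clear of the can, and is let go, with the lever still at rest (height (world z) of lid_knob between 0.06 and 0.068 m and angle between lid_knob's own z axis and vertical below 0.06 rad and contact force between lid and slab above 0.5 N and contact force between lid and can below 0.1 N and contact force between the fingers and lid below 0.1 N and linear speed of lid below 0.03 m/s and value of joint lift_lever below 0.06 rad), for 0.2 s.
3. the lever is pressed past the third click (angle between the y axis of ball_knob and the y axis of pawl, either way round above 0.55 rad), for 0.2 s.
At the end, for the whole second after the job is handed in: Fingers press the lever (over 1 N) and hold it still between the third and fourth click (31.5 to 40.5 degrees from the pawl's zero); the lid rests flat on the slab, knob up (tilt under 0.06 rad, knob centre 30 to 38 mm above the slab), clear of can and fingers (angle between the y axis of ball_knob and the y axis of pawl, either way round between 0.55 and 0.707 rad and contact force between the fingers and lift_lever above 1 N and velocity of joint lift_lever between -0.08 and 0.08 rad/s and height (world z) of lid_knob between 0.06 and 0.068 m and angle between lid_knob's own z axis and vertical below 0.06 rad and contact force between lid and slab above 0.5 N and contact force between lid and can below 0.1 N and contact force between the fingers and lid below 0.1 N and linear speed of lid below 0.03 m/s); the arm keeps its last pose, push and grip.
It fails at once if the lever is pressed to a fourth click (angle between the y axis of ball_knob and the y axis of pawl, either way round above 0.716 rad).
It fails at once if the lid is dropped: it moves at over 0.5 m/s out of the fingers (linear speed of lid above 0.5 m/s and contact force between the fingers and lid below 0.1 N).
It fails at once if the visor stand, switch cover, nipper or brush is moved by more than 15 mm (distance of any of stand_center, cover_center, nipper_center, brush_center from where it was at the start of the episode above 0.015 m).
It also fails if it takes over 67 s, if anything falls off the work surface, if the arm or the gripper's body presses on something with over 40 N, if the wrist force passes 120 N, or if a joint passes its speed limit or range.

## Robot

A 6-joint arm with a two-finger parallel gripper is mounted at the origin on the work surface. World frame = base frame: x ahead of the robot, y to its left, z up, the work surface at z = 0. Lengths are in m, angles in rad, forces in N, time in s.
With the tool pointing down it reaches from about 0.35 to 0.95 m from the base axis. Payload 17.4 kg.
Tool frame: the origin (TCP) lies between the finger pads; the fingertips stand 22 mm ahead of it and the grasp point (between the pads) lies 3 mm ahead of it (ctrl.tip_extent is the distance from the TCP to the fingertips, in m); z points along the fingers, y is the direction in which the jaws open and shut (so a half turn about z gives the same grasp; the last joint's range is limited). The gripper opens to 93 mm and grips with 3 to 60 N. Pads are 15 mm wide; open, the fingers measure 128 mm over their backs; the gripper's body (75 mm by 188 mm) begins 65 mm behind the grasp point.
Start: joints at [1.137, 0.116, 1.442, -0, 1.584, -0.038], TCP at [0.26, 0.623, 0.241] pointing down, gripper open.
Joint ranges: [-2.83, 2.83], [-0.83, 2.19], [0.07, 2.5], [-1.14, 4.28], [0.01, 3], [-2.97, 2.97]. Speed limits (rad/s): [1.89, 1.89, 2.22, 3.14, 3.14, 3.14].

## Interface

Orientations are given as a rotation vector (axis times angle).
In Python, from cell import ctrl gives the robot as it stands.
- The arm moves only by the tool jog_arm, never from a script. Its argument "series" is a list of rows, each an object of numbers: "ax", "ay", "az": the turn, a rotation vector about the world's x, y, z in rad; "x", "y", "z": the shift along the world's x, y, z in cm; "jaw": the finger opening in cm, from 0 to 9.3. A call has exactly 5 rows; each row is the pose to reach, as a shift and turn from the pose measured when the call began; what a row does not reach only later rows make up. A row lasts 1/10 s, in which the tool goes at most 50 mm and 8.59 degrees, less where a joint would pass 70% of its speed; a pose out of reach is approached as far as the arm can. A call with a gripper value outside its range is refused whole. The fingers move at their own pace and stop on an object; "grip_force" is the grip in N (left out, the last holds). Time passes only in rows, so rows that repeat a pose let the fingers close, or fill a call up. It gives the time, the measured TCP pose, the force and the opening at its end, in the units of the state.
- ctrl.observe(): the state, without advancing time (a new reading comes with each control period).
- ctrl.get_image(name): name is "side" or "top" or "wrist"; returns the picture (420x560x3 uint8, red, green, blue); there is no depth.
- ctrl.camera_model(name): a dict with "vfov" (degrees; the focal length in pixels is half the picture's height over the tangent of half this angle, whatever the lens; pixels are square), "cx", "cy" (the principal point, pixels), "rvec" (rotation vector, rad) and "tvec" (3), from world to camera coordinates, as OpenCV has them. Camera axes: x right, y down, z forward; pixel columns grow to the right and rows downward; lengths in m; the calibration is good to about 2 mm. A picture is of the moment at which its call begins: read the wrist's pose just before it. camera_model takes no time and is no camera call; for the wrist camera it gives the pose at the moment of the call.
- ctrl.sign_off(): hands the job in, once; it reports no verdict.
The state is a dict: "time_s": time; "joint_pos": joint angles; "joint_vel": joint speeds; "joint_efforts": joint torques, N m; "eef_pos": TCP position; "tool_rot": TCP orientation; "contact_force": force on the tool from outside, world axes, zero at the start; "torque": the same for the moment, N m; "grip_width": opening from 0.0 (shut) to 1.0 (fully open).
Only numpy, scipy, OpenCV 4.12 (cv2) and the standard library are available. Lean on these libraries where they do the work, as an engineer would, in place of code of your own. Each camera call takes 0.05 s, during which the arm holds its last target. There are 200 camera calls.

## Working session

There is one attempt and no reset: what is moved stays moved. The work goes in short steps, Python scripts to look and compute and a tool call to move; the robot and the scene stay as the last step left them, time stands still between calls to the robot, and variables do not carry over. Pictures are saved under pics/ and viewed, about 8 in all and at most 12, crops included, and the job is handed in when it is done.

Besides the shell and the picture viewer there is one more tool, called in YAML: its name, and indented under it one key for each argument. jog_arm: Moves the arm, as the interface text tells. Its arguments: {"type":"object","properties":{"series":{"type":"array"},"grip_force":{"type":"number"}},"required":["series"]}

```bash
ls; mkdir -p pics
cat > h.py <<'E'
import numpy as np, cv2
from cell import ctrl
def K(m): 
    f=210/np.tan(np.radians(m["vfov"])/2); return f
def ray(m,u,v):
    R=cv2.Rodrigues(np.array(m["rvec"],float))[0]; t=np.array(m["tvec"],float)
    d=R.T@np.array([(u-m["cx"])/K(m),(v-m["cy"])/K(m),1.]); return -R.T@t,d/np.linalg.norm(d)
def onz(m,u,v,z):
    o,d=ray(m,u,v); return o+d*(z-o[2])/d[2]
def proj(m,p):
    R=cv2.Rodrigues(np.array(m["rvec"],float))[0]; q=R@np.array(p,float)+np.array(m["tvec"],float)
    return np.array([m["cx"]+K(m)*q[0]/q[2], m["cy"]+K(m)*q[1]/q[2]])
def tri(m1,p1,m2,p2):
    o1,d1=ray(m1,*p1);o2,d2=ray(m2,*p2)
    s=np.linalg.lstsq(np.c_[d1,-d2],o2-o1,rcond=None)[0]; a=o1+s[0]*d1;b=o2+s[1]*d2
    return (a+b)/2,np.linalg.norm(a-b)
def snap(n,f,s=1.0):
    im=ctrl.get_image(n); cv2.imwrite("pics/"+f,cv2.cvtColor(im,cv2.COLOR_RGB2BGR)); return im
E
python3 - <<'E'
from h import *
for n in("top","side"):
    m=ctrl.camera_model(n); print(n,m); snap(n,n+"0.png")
print(ctrl.observe())
E
```

```text
pics
top {'vfov': 42.29559341515448, 'cx': 281.12467596784757, 'cy': 216.3970340848934, 'rvec': array([ 2.15303703, -2.11594942,  0.17724263]), 'tvec': array([0.01889496, 0.49561506, 1.41993326])}
side {'vfov': 42.718742088032904, 'cx': 279.21406827671757, 'cy': 216.35613392727845, 'rvec': array([ 0.32072163, -2.83156371,  1.12868153]), 'tvec': array([0.46497491, 0.16201558, 1.60937226])}
{'time_s': 0.1, 'joint_pos': array([ 1.13718730e+00,  1.16438504e-01,  1.44220059e+00, -7.89820814e-06,
        1.58398687e+00, -3.77970780e-02]), 'joint_vel': array([-3.35932941e-05, -2.73769605e-04, -1.16424706e-03,  6.52298000e-05,
       -1.64845468e-03,  7.95793503e-04]), 'joint_efforts': array([ 2.35552478e-03, -7.22892237e+01, -6.23870516e+01,  7.80176441e-02,
        2.28934136e-02, -6.96325174e-05]), 'eef_pos': array([0.26019326, 0.62266439, 0.23997734]), 'tool_rot': array([-6.17643453e-01, -3.08004068e+00,  1.58102447e-03]), 'contact_force': array([-0.22499086,  0.10600807,  0.61072961]), 'torque': array([ 0.00373528, -0.03974294,  0.00283996]), 'grip_width': 1.0025910962245554}
```

View pics/top0.png

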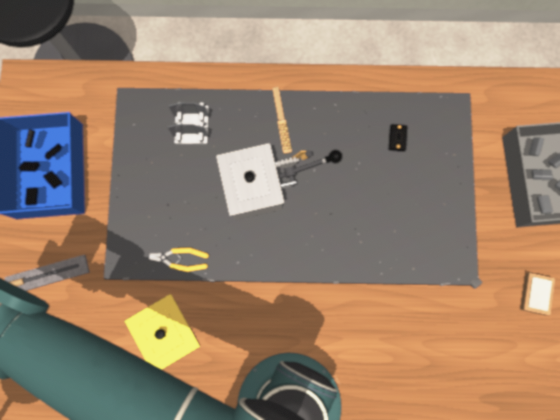

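View pics/side0.png

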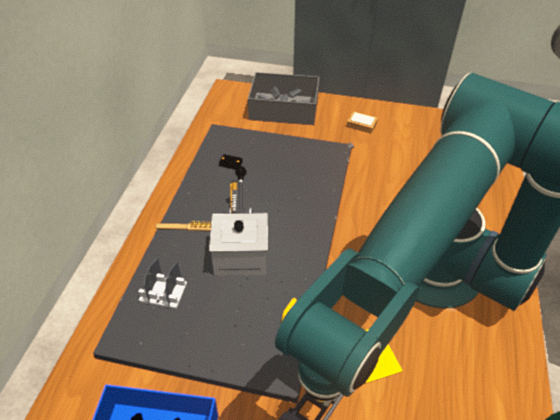

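The top view shows the steel lid's knob at (250,177), the ball at (335,156), the brush at (283,120), the nipper at (180,260), the stand at (191,125) and the cover at (398,137). The side view shows the lid knob at (239,226) and the ball at (241,172). The yellow lid is the decoy.

Run:
```python
from h import *
mt=ctrl.camera_model("top");ms=ctrl.camera_model("side")
it=cv2.imread("pics/top0.png");is_=cv2.imread("pics/side0.png")
def dark(im,c,r,th=45):
    x,y=c;s=im[y-r:y+r+1,x-r:x+r+1].max(2)<th
    n,l,st,ce=cv2.connectedComponentsWithStats(s.astype(np.uint8))
    i=1+np.argmax(st[1:,4]); return ce[i]+[x-r,y-r],st[i,4]
kt=dark(it,(250,177),12);ks=dark(is_,(239,226),9)
bt=dark(it,(335,156),12,40);bs=dark(is_,(241,172),8,40)
print(kt,ks,bt,bs)
print("knob",tri(mt,kt[0],ms,ks[0]),onz(mt,*kt[0],.167+.012-.002)); print("ball",tri(mt,bt[0],ms,bs[0]),onz(mt,*bt[0],.176))
g=((it.min(2)>130)*255).astype(np.uint8);g[:130]=0;g[225:]=0;g[:,:200]=0;g[:,300:]=0
c=max(cv2.findContours(g,0,2)[0],key=cv2.contourArea);print(cv2.minAreaRect(c))
for q in cv2.boxPoints(cv2.minAreaRect(c)): print(q,onz(mt,*q,.149))
for n,p,z in[("stand",(191,125),.075),("cover",(398,137),.04),("nip",(180,260),.037),("brush",(283,120),.04),("brushlow",(288,150),.04),("slabTL",(117,88),.03),("slabBR",(476,285),.03),("TR",(471,94),.03),("BL",(105,278),.03)]: print(n,onz(mt,*p,z).round(3))
```

```text
(array([248.83870968, 175.03225806]), np.int32(31)) (array([238.09677419, 225.70967742]), np.int32(62)) (array([334.0462963 , 156.39814815]), np.int32(108)) (array([239.00826446, 170.30578512]), np.int32(121))
knob (array([0.57301322, 0.10882236, 0.17335255]), np.float64(0.00486540224695249)) [0.57461799 0.10875469 0.177     ]
ball (array([ 0.62493554, -0.10071223,  0.18544513]), np.float64(0.0028576470519006175)) [ 0.62614617 -0.10168349  0.176     ]
((260.6505126953125, 176.40846252441406), (63.47721481323242, 80.57901763916016), 77.125)
[214.3018 154.4453] [0.63362182 0.19966304 0.149     ]
[292.85495 136.49031] [0.68451562 0.00093266 0.149     ]
[306.9992  198.37163] [ 0.5240457  -0.03669425  0.149     ]
[228.44608 216.32661] [0.47503694 0.15845906 0.149     ]
stand [0.736 0.275 0.075]
cover [ 0.723 -0.291  0.04 ]
nip [0.373 0.295 0.037]
brush [0.767 0.027 0.04 ]
brushlow [0.681 0.012 0.04 ]
slabTL [0.857 0.497 0.03 ]
slabBR [ 0.321 -0.493  0.03 ]
TR [ 0.856 -0.502  0.03 ]
BL [0.323 0.493 0.03 ]
```

jog_arm:
  series:
    - {"x": 6, "y": -10, "z": 2, "az": -0.15}
    - {"x": 12, "y": -20, "z": 3, "az": -0.3}
    - {"x": 18, "y": -30, "z": 3, "az": -0.45}
    - {"x": 21, "y": -34, "z": 3, "az": -0.6}
    - {"x": 24, "y": -39, "z": 3, "az": -0.75}

```text
$.series[0]: bad value
```

Run:
```python
from h import *
s=ctrl.observe();print(s["time_s"],s["eef_pos"],s["tool_rot"],s["contact_force"],s["joint_pos"])
R=cv2.Rodrigues(s["tool_rot"])[0];print(R)
```

```text
0.1 [0.26019326 0.62266439 0.23997734] [-6.17643453e-01 -3.08004068e+00  1.58102447e-03] [-0.22499086  0.10600807  0.61072961] [ 1.13718730e+00  1.16438504e-01  1.44220059e+00 -7.89820814e-06
  1.58398687e+00 -3.77970780e-02]
[[-9.22683769e-01  3.85557364e-01 -4.26978135e-04]
 [ 3.85557599e-01  9.22683289e-01 -9.41003107e-04]
 [ 3.11549121e-05 -1.03287296e-03 -9.99999466e-01]]
```

jog_arm:
  series:
    - {"x": 4, "y": -3, "z": 2, "ax": 0, "ay": 0, "az": -0.15, "jaw": 9.3}
    - {"x": 8, "y": -6, "z": 3, "ax": 0, "ay": 0, "az": -0.3, "jaw": 9.3}
    - {"x": 12, "y": -9, "z": 3, "ax": 0, "ay": 0, "az": -0.45, "jaw": 9.3}
    - {"x": 15, "y": -13, "z": 3, "ax": 0, "ay": 0, "az": -0.6, "jaw": 9.3}
    - {"x": 18, "y": -17, "z": 3, "ax": 0, "ay": 0, "az": -0.75, "jaw": 9.3}
  grip_force: 20

```text
time_s: 0.6
eef_pos: [0.4386, 0.4545, 0.2695]
tool_rot: [-1.711, -2.634, 0.002]
contact_force: [1.0, 0.6, 0.9]
grip_width: 1.001
```

jog_arm:
  series:
    - {"x": 2, "y": -4.5, "z": 0, "ax": 0, "ay": 0, "az": -0.1, "jaw": 9.3}
    - {"x": 4, "y": -9, "z": 0, "ax": 0, "ay": 0, "az": -0.18, "jaw": 9.3}
    - {"x": 6, "y": -13.5, "z": 0, "ax": 0, "ay": 0, "az": -0.18, "jaw": 9.3}
    - {"x": 8, "y": -18, "z": 0, "ax": 0, "ay": 0, "az": -0.18, "jaw": 9.3}
    - {"x": 10, "y": -22.5, "z": 0, "ax": 0, "ay": 0, "az": -0.18, "jaw": 9.3}

```text
time_s: 1.1
eef_pos: [0.539, 0.2275, 0.2694]
tool_rot: [-1.94, -2.47, 0.002]
contact_force: [0.5, 0.9, 0.0]
grip_width: 0.997
```

jog_arm:
  series:
    - {"x": 1.7, "y": -4.5, "z": 0, "ax": 0, "ay": 0, "az": 0, "jaw": 9.3}
    - {"x": 3.2, "y": -9, "z": 0, "ax": 0, "ay": 0, "az": 0, "jaw": 9.3}
    - {"x": 3.4, "y": -11, "z": 0, "ax": 0, "ay": 0, "az": 0, "jaw": 9.3}
    - {"x": 3.4, "y": -11.5, "z": 0, "ax": 0, "ay": 0, "az": 0, "jaw": 9.3}
    - {"x": 3.4, "y": -11.5, "z": 0, "ax": 0, "ay": 0, "az": 0, "jaw": 9.3}

```text
time_s: 1.6
eef_pos: [0.5729, 0.1122, 0.2692]
tool_rot: [-1.941, -2.468, 0.003]
contact_force: [-0.2, 0.7, 0.2]
grip_width: 1.0
```

Run:
```python
from h import *
s=ctrl.observe();print(s["time_s"],s["eef_pos"],s["tool_rot"])
m=ctrl.camera_model("wrist");im=snap("wrist","w0.png")
R=cv2.Rodrigues(np.array(m["rvec"]))[0];print("cam",-R.T@m["tvec"],"exp",proj(m,(.572,.107,.171)))
```

```text
1.6 [0.5728926  0.11224573 0.26917333] [-1.94134053 -2.46837234  0.00263274]
cam [0.55564214 0.1865329  0.41224597] exp [277.56408028 227.8534528 ]
```

View pics/w0.png

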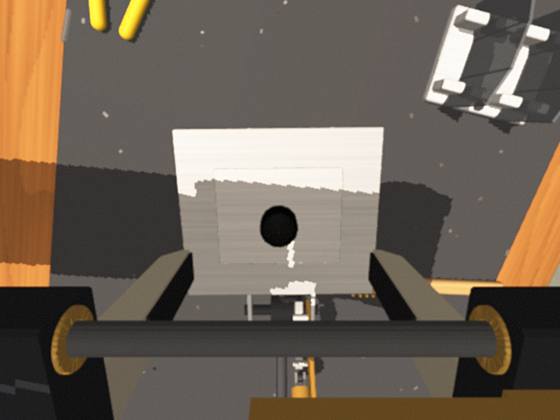

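The wrist view shows the knob centred at about (279,226), and the lid is square to the jaws.

Run:
```python
from h import *
m=ctrl.camera_model("wrist");im=cv2.imread("pics/w0.png")
s=(im[195:260,245:315].max(2)<40).astype(np.uint8)
n,l,st,ce=cv2.connectedComponentsWithStats(s);i=1+np.argmax(st[1:,4]);c=ce[i]+[245,195]
print(c,st[i],onz(m,*c,.175))
for u,v in((174,129),(383,127)):print(onz(m,u,v,.149))
```

```text
[278.37684943 225.99564839] [  16   11   36   40 1149] [0.57190308 0.11061166 0.175     ]
[0.4797153  0.15797094 0.149     ]
[0.63134777 0.19649095 0.149     ]
```

jog_arm:
  series:
    - {"x": -0.1, "y": -0.2, "z": -3, "ax": 0, "ay": 0, "az": 0, "jaw": 9.3}
    - {"x": -0.1, "y": -0.2, "z": -6, "ax": 0, "ay": 0, "az": 0, "jaw": 7}
    - {"x": -0.1, "y": -0.2, "z": -8.2, "ax": 0, "ay": 0, "az": 0, "jaw": 5}
    - {"x": -0.1, "y": -0.2, "z": -9.1, "ax": 0, "ay": 0, "az": 0, "jaw": 5}
    - {"x": -0.1, "y": -0.2, "z": -9.1, "ax": 0, "ay": 0, "az": 0, "jaw": 5}
  grip_force: 30

```text
time_s: 2.15
eef_pos: [0.5713, 0.112, 0.1774]
tool_rot: [-1.938, -2.47, 0.004]
contact_force: [-0.4, -0.3, 0.0]
grip_width: 0.702
```

jog_arm:
  series:
    - {"x": 0, "y": 0, "z": 0, "ax": 0, "ay": 0, "az": 0, "jaw": 2.4}
    - {"x": 0, "y": 0, "z": 0, "ax": 0, "ay": 0, "az": 0, "jaw": 2}
    - {"x": 0, "y": 0, "z": 0, "ax": 0, "ay": 0, "az": 0, "jaw": 2}
    - {"x": 0, "y": 0, "z": 0, "ax": 0, "ay": 0, "az": 0, "jaw": 2}
    - {"x": 0, "y": 0, "z": 0, "ax": 0, "ay": 0, "az": 0, "jaw": 2}
  grip_force: 30

```text
time_s: 2.65
eef_pos: [0.5714, 0.112, 0.1778]
tool_rot: [-1.938, -2.47, 0.003]
contact_force: [-0.5, 0.8, 1.5]
grip_width: 0.293
```

jog_arm:
  series:
    - {"x": 0, "y": 0, "z": 1, "ax": 0, "ay": 0, "az": 0, "jaw": 2}
    - {"x": 0, "y": 0, "z": 3, "ax": 0, "ay": 0, "az": 0, "jaw": 2}
    - {"x": 0, "y": 0, "z": 5, "ax": 0, "ay": 0, "az": 0, "jaw": 2}
    - {"x": 0, "y": 0, "z": 7.5, "ax": 0, "ay": 0, "az": 0, "jaw": 2}
    - {"x": 0, "y": 0, "z": 10, "ax": 0, "ay": 0, "az": 0, "jaw": 2}

```text
time_s: 3.15
eef_pos: [0.5712, 0.1119, 0.2792]
tool_rot: [-1.938, -2.47, 0.004]
contact_force: [0.3, 0.3, -1.8]
grip_width: 0.292
```

jog_arm:
  series:
    - {"x": -3, "y": 0, "z": 0.5, "ax": 0, "ay": 0, "az": 0, "jaw": 2}
    - {"x": -6, "y": -1, "z": 0.5, "ax": 0, "ay": 0, "az": 0, "jaw": 2}
    - {"x": -9, "y": -4, "z": 0.5, "ax": 0, "ay": 0, "az": 0, "jaw": 2}
    - {"x": -12, "y": -7.5, "z": 0.5, "ax": 0, "ay": 0, "az": 0, "jaw": 2}
    - {"x": -14, "y": -11, "z": 0.5, "ax": 0, "ay": 0, "az": 0, "jaw": 2}

```text
time_s: 3.65
eef_pos: [0.4294, 0.0012, 0.2849]
tool_rot: [-1.937, -2.471, 0.003]
contact_force: [1.0, -1.2, -2.3]
grip_width: 0.297
```

jog_arm:
  series:
    - {"x": 0, "y": -4, "z": 0, "ax": 0, "ay": 0, "az": 0, "jaw": 2}
    - {"x": 0, "y": -8, "z": 0, "ax": 0, "ay": 0, "az": 0, "jaw": 2}
    - {"x": 0, "y": -12, "z": 0, "ax": 0, "ay": 0, "az": 0, "jaw": 2}
    - {"x": 0, "y": -16, "z": 0, "ax": 0, "ay": 0, "az": 0, "jaw": 2}
    - {"x": 0, "y": -20, "z": 0, "ax": 0, "ay": 0, "az": 0, "jaw": 2}

```text
time_s: 4.15
eef_pos: [0.4289, -0.2004, 0.2857]
tool_rot: [-1.938, -2.472, 0.003]
contact_force: [0.9, 1.0, -2.3]
grip_width: 0.295
```

jog_arm:
  series:
    - {"x": 0, "y": -3, "z": -1, "ax": 0, "ay": 0, "az": 0, "jaw": 2}
    - {"x": 0, "y": -5, "z": -4, "ax": 0, "ay": 0, "az": 0, "jaw": 2}
    - {"x": 0, "y": -5, "z": -8, "ax": 0, "ay": 0, "az": 0, "jaw": 2}
    - {"x": 0, "y": -5, "z": -12, "ax": 0, "ay": 0, "az": 0, "jaw": 2}
    - {"x": 0, "y": -5, "z": -14, "ax": 0, "ay": 0, "az": 0, "jaw": 2}

```text
time_s: 4.65
eef_pos: [0.4278, -0.2501, 0.1426]
tool_rot: [-1.937, -2.468, 0.003]
contact_force: [1.0, -0.2, -1.4]
grip_width: 0.292
```

Run:
```python
from h import *
s=ctrl.observe();print(s["time_s"],s["eef_pos"],s["tool_rot"],s["contact_force"],cv2.Rodrigues(s["tool_rot"])[0][:,2])
a=snap("side","s1.png");b=ctrl.get_image("top")
cv2.imwrite("pics/b1.png",cv2.cvtColor(np.vstack([a[80:380],b[60:360]]),cv2.COLOR_RGB2BGR))
```

```text
4.65 [ 0.4277555  -0.25006914  0.14262534] [-1.93651491 -2.46820891  0.0032218 ] [ 0.98527246 -0.23856018 -1.43760804] [-0.0047072   0.00108257 -0.99998834]
```

View pics/b1.png

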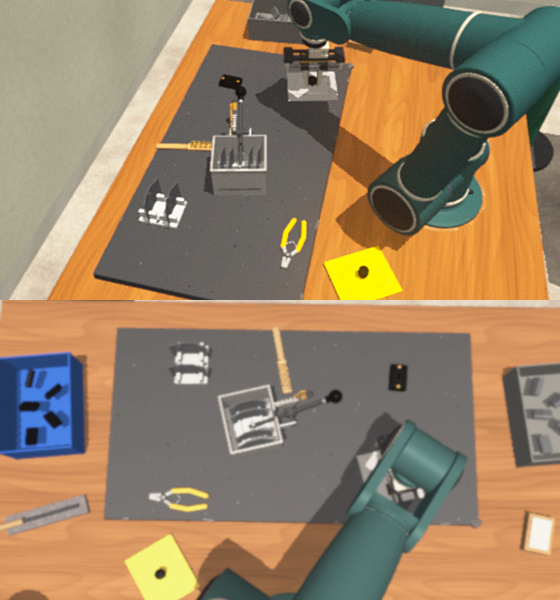

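The lid hangs level in the jaws over a free patch, and the can is open. Lowering the lid, with TCP expected at about 0.071 at touchdown.

jog_arm:
  series:
    - {"x": 0, "y": 0, "z": -2.5, "ax": 0, "ay": 0, "az": 0, "jaw": 2}
    - {"x": 0, "y": 0, "z": -5, "ax": 0, "ay": 0, "az": 0, "jaw": 2}
    - {"x": 0, "y": 0, "z": -6.3, "ax": 0, "ay": 0, "az": 0, "jaw": 2}
    - {"x": 0, "y": 0, "z": -6.8, "ax": 0, "ay": 0, "az": 0, "jaw": 2}
    - {"x": 0, "y": 0, "z": -6.9, "ax": 0, "ay": 0, "az": 0, "jaw": 2}

```text
time_s: 5.25
eef_pos: [0.4281, -0.2501, 0.0751]
tool_rot: [-1.936, -2.468, 0.003]
contact_force: [-1.7, -0.9, -2.4]
grip_width: 0.297
```

jog_arm:
  series:
    - {"x": 0, "y": 0, "z": -0.1, "ax": 0, "ay": 0, "az": 0, "jaw": 2}
    - {"x": 0, "y": 0, "z": -0.15, "ax": 0, "ay": 0, "az": 0, "jaw": 2}
    - {"x": 0, "y": 0, "z": -0.2, "ax": 0, "ay": 0, "az": 0, "jaw": 2}
    - {"x": 0, "y": 0, "z": -0.25, "ax": 0, "ay": 0, "az": 0, "jaw": 2}
    - {"x": 0, "y": 0, "z": -0.25, "ax": 0, "ay": 0, "az": 0, "jaw": 2}

```text
time_s: 5.75
eef_pos: [0.4281, -0.2501, 0.0727]
tool_rot: [-1.936, -2.468, 0.003]
contact_force: [0.1, -0.8, -2.2]
grip_width: 0.298
```

jog_arm:
  series:
    - {"x": 0, "y": 0, "z": -0.05, "ax": 0, "ay": 0, "az": 0, "jaw": 2}
    - {"x": 0, "y": 0, "z": -0.1, "ax": 0, "ay": 0, "az": 0, "jaw": 2}
    - {"x": 0, "y": 0, "z": -0.15, "ax": 0, "ay": 0, "az": 0, "jaw": 2}
    - {"x": 0, "y": 0, "z": -0.2, "ax": 0, "ay": 0, "az": 0, "jaw": 2}
    - {"x": 0, "y": 0, "z": -0.2, "ax": 0, "ay": 0, "az": 0, "jaw": 2}

```text
time_s: 6.25
eef_pos: [0.4281, -0.2501, 0.0708]
tool_rot: [-1.936, -2.468, 0.003]
contact_force: [-1.5, -0.1, -0.0]
grip_width: 0.299
```

jog_arm:
  series:
    - {"x": 0, "y": 0, "z": 0, "ax": 0, "ay": 0, "az": 0, "jaw": 2}
    - {"x": 0, "y": 0, "z": 0, "ax": 0, "ay": 0, "az": 0, "jaw": 2}
    - {"x": 0, "y": 0, "z": 0, "ax": 0, "ay": 0, "az": 0, "jaw": 2}
    - {"x": 0, "y": 0, "z": 0, "ax": 0, "ay": 0, "az": 0, "jaw": 2}
    - {"x": 0, "y": 0, "z": 0, "ax": 0, "ay": 0, "az": 0, "jaw": 2}

```text
time_s: 6.75
eef_pos: [0.4282, -0.2501, 0.0708]
tool_rot: [-1.936, -2.468, 0.003]
contact_force: [0.6, 0.6, -0.2]
grip_width: 0.295
```

The lid's weight has come off the wrist force, so it is on the slab. Letting go.

jog_arm:
  series:
    - {"x": 0, "y": 0, "z": 0, "ax": 0, "ay": 0, "az": 0, "jaw": 3.2}
    - {"x": 0, "y": 0, "z": 0, "ax": 0, "ay": 0, "az": 0, "jaw": 4}
    - {"x": 0, "y": 0, "z": 0, "ax": 0, "ay": 0, "az": 0, "jaw": 6}
    - {"x": 0, "y": 0, "z": 0, "ax": 0, "ay": 0, "az": 0, "jaw": 7}
    - {"x": 0, "y": 0, "z": 0, "ax": 0, "ay": 0, "az": 0, "jaw": 7}

```text
time_s: 7.25
eef_pos: [0.4282, -0.2501, 0.0708]
tool_rot: [-1.936, -2.469, 0.003]
contact_force: [-0.7, 0.6, 1.6]
grip_width: 0.638
```

jog_arm:
  series:
    - {"x": 0, "y": 0, "z": 2, "ax": 0, "ay": 0, "az": 0, "jaw": 7}
    - {"x": 0, "y": 0, "z": 6, "ax": 0, "ay": 0, "az": 0, "jaw": 7}
    - {"x": 0, "y": 0, "z": 10, "ax": 0, "ay": 0, "az": 0, "jaw": 7}
    - {"x": 0, "y": 0, "z": 14, "ax": 0, "ay": 0, "az": 0, "jaw": 7}
    - {"x": 0, "y": 0, "z": 18, "ax": 0, "ay": 0, "az": 0, "jaw": 7}

```text
time_s: 7.75
eef_pos: [0.428, -0.25, 0.2526]
tool_rot: [-1.936, -2.469, 0.003]
contact_force: [0.6, -1.1, -0.3]
grip_width: 0.752
```

jog_arm:
  series:
    - {"x": 4, "y": 3, "z": 3, "ax": 0, "ay": 0, "az": 0, "jaw": 7}
    - {"x": 8, "y": 6, "z": 3, "ax": 0, "ay": 0, "az": 0, "jaw": 7}
    - {"x": 12, "y": 9, "z": 3, "ax": 0, "ay": 0, "az": 0, "jaw": 7}
    - {"x": 16, "y": 12, "z": 3, "ax": 0, "ay": 0, "az": 0, "jaw": 7}
    - {"x": 19.7, "y": 14.8, "z": 3, "ax": 0, "ay": 0, "az": 0, "jaw": 7}

```text
time_s: 8.25
eef_pos: [0.623, -0.103, 0.2826]
tool_rot: [-1.936, -2.469, 0.003]
contact_force: [0.1, -1.0, 0.3]
grip_width: 0.753
```

Run:
```python
from h import *
s=ctrl.observe();print(s["time_s"],s["eef_pos"],s["tool_rot"])
m=ctrl.camera_model("wrist");im=snap("wrist","w1.png")
print("exp",proj(m,(.625,-.102,.176)))
s_=snap("side","s2.png");cv2.imwrite("pics/s2c.png",cv2.resize(cv2.imread("pics/s2.png")[120:270,180:380],None,fx=4,fy=4,interpolation=2))
```

```text
8.25 [ 0.62300765 -0.10300418  0.28264071] [-1.9363259  -2.46909926  0.00317048]
exp [283.53266347 217.87649868]
```

View pics/w1.png

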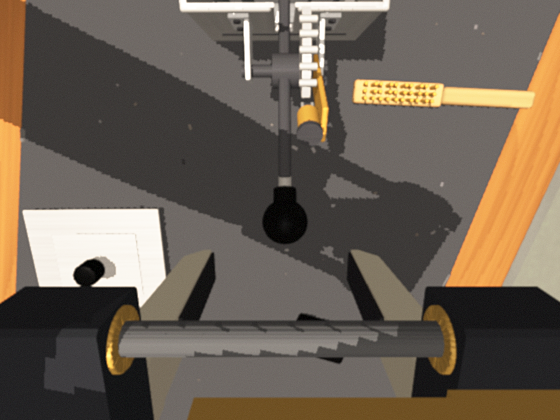

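View pics/s2c.png

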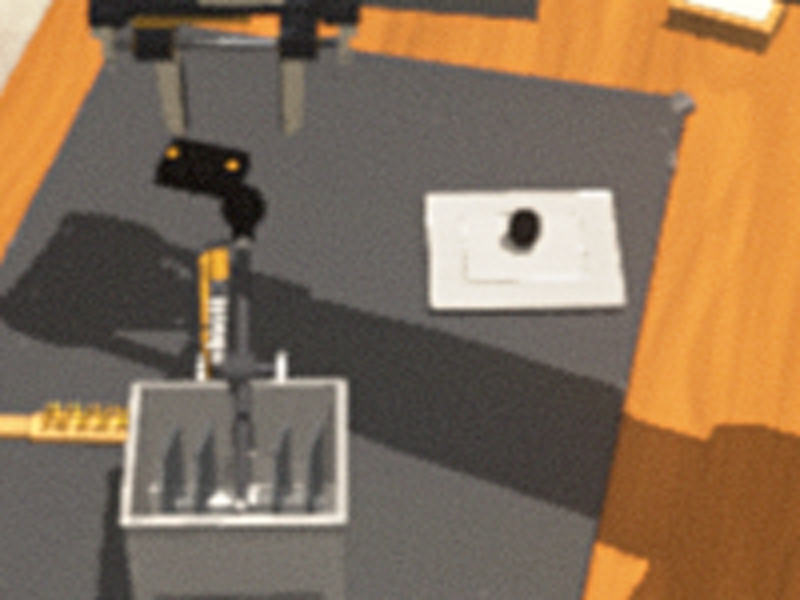

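Lid lies flat and released at the slab's near right corner. In the wrist view the ball is at (285,221), within 2 mm of the expected spot. Next I'll go down and grip it.

jog_arm:
  series:
    - {"x": 0.2, "y": 0, "z": -3, "ax": 0, "ay": 0, "az": 0, "jaw": 7}
    - {"x": 0.2, "y": 0, "z": -6, "ax": 0, "ay": 0, "az": 0, "jaw": 7}
    - {"x": 0.2, "y": 0, "z": -8.5, "ax": 0, "ay": 0, "az": 0, "jaw": 7}
    - {"x": 0.2, "y": 0, "z": -10.3, "ax": 0, "ay": 0, "az": 0, "jaw": 7}
    - {"x": 0.2, "y": 0, "z": -10.3, "ax": 0, "ay": 0, "az": 0, "jaw": 7}

```text
time_s: 8.85
eef_pos: [0.6255, -0.1014, 0.1754]
tool_rot: [-1.929, -2.468, 0.006]
contact_force: [0.3, -0.8, 0.1]
grip_width: 0.75
```

jog_arm:
  series:
    - {"x": 0, "y": 0, "z": 0, "ax": 0, "ay": 0, "az": 0, "jaw": 5}
    - {"x": 0, "y": 0, "z": 0, "ax": 0, "ay": 0, "az": 0, "jaw": 4.5}
    - {"x": 0, "y": 0, "z": 0, "ax": 0, "ay": 0, "az": 0, "jaw": 4}
    - {"x": 0, "y": 0, "z": 0, "ax": 0, "ay": 0, "az": 0, "jaw": 3}
    - {"x": 0, "y": 0, "z": 0, "ax": 0, "ay": 0, "az": 0, "jaw": 3}
  grip_force: 45

```text
time_s: 9.35
eef_pos: [0.6256, -0.1014, 0.1759]
tool_rot: [-1.929, -2.468, 0.006]
contact_force: [-9.1, -1.7, 2.5]
grip_width: 0.373
```

Run:
```python
from h import *
# arc table: shifts from rest (cm) along world
import math
for th in range(0,49,2):
    a=math.radians(28-th);a0=math.radians(28)
    r=13*(math.cos(a)-math.cos(a0));z=13*(math.sin(a)-math.sin(a0))
    print(th,round(r*.242,2),round(-r*.970,2),round(z,2))
s=ctrl.observe();print(s["time_s"],s["eef_pos"],s["grip_width"]*93,s["contact_force"])
```

```text
0 0.0 -0.0 0.0
2 0.05 -0.2 -0.4
4 0.1 -0.39 -0.82
6 0.14 -0.56 -1.23
8 0.18 -0.72 -1.66
10 0.21 -0.86 -2.09
12 0.25 -0.99 -2.52
14 0.27 -1.1 -2.96
16 0.3 -1.2 -3.4
18 0.32 -1.28 -3.85
20 0.34 -1.35 -4.29
22 0.35 -1.41 -4.74
24 0.36 -1.45 -5.2
26 0.37 -1.47 -5.65
28 0.37 -1.48 -6.1
30 0.37 -1.47 -6.56
32 0.36 -1.45 -7.01
34 0.35 -1.41 -7.46
36 0.34 -1.35 -7.91
38 0.32 -1.28 -8.36
40 0.3 -1.2 -8.81
42 0.27 -1.1 -9.25
44 0.25 -0.99 -9.69
46 0.21 -0.86 -10.12
48 0.18 -0.72 -10.55
9.35 [ 0.62555319 -0.10144252  0.17592032] 34.733838114029524 [-9.079675   -1.71531721  2.46053944]
```

Gripped at 34.7 mm, which is the ball's diameter. I'll centre about 1.5 mm in x, then press along the arc in small steps and watch the force.

jog_arm:
  series:
    - {"x": -0.1, "y": -0.08, "z": -0.1, "ax": 0, "ay": 0, "az": 0, "jaw": 3}
    - {"x": -0.1, "y": -0.16, "z": -0.25, "ax": 0, "ay": 0, "az": 0, "jaw": 3}
    - {"x": -0.08, "y": -0.28, "z": -0.5, "ax": 0, "ay": 0, "az": 0, "jaw": 3}
    - {"x": -0.05, "y": -0.4, "z": -0.75, "ax": 0, "ay": 0, "az": 0, "jaw": 3}
    - {"x": -0.05, "y": -0.42, "z": -0.82, "ax": 0, "ay": 0, "az": 0, "jaw": 3}

```text
time_s: 9.85
eef_pos: [0.6259, -0.1052, 0.1684]
tool_rot: [-1.93, -2.47, 0.002]
contact_force: [6.6, 4.6, 4.6]
grip_width: 0.363
```

jog_arm:
  series:
    - {"x": 0.02, "y": -0.08, "z": -0.2, "ax": 0, "ay": 0, "az": 0, "jaw": 3}
    - {"x": 0.02, "y": -0.08, "z": -0.2, "ax": 0, "ay": 0, "az": 0, "jaw": 3}
    - {"x": 0.02, "y": -0.08, "z": -0.2, "ax": 0, "ay": 0, "az": 0, "jaw": 3}
    - {"x": 0.02, "y": -0.08, "z": -0.2, "ax": 0, "ay": 0, "az": 0, "jaw": 3}
    - {"x": 0.02, "y": -0.08, "z": -0.2, "ax": 0, "ay": 0, "az": 0, "jaw": 3}

```text
time_s: 10.35
eef_pos: [0.6263, -0.106, 0.1666]
tool_rot: [-1.93, -2.47, 0.002]
contact_force: [1.8, 1.1, 4.6]
grip_width: 0.364
```

jog_arm:
  series:
    - {"x": 0.02, "y": -0.08, "z": -0.2, "ax": 0, "ay": 0, "az": 0, "jaw": 3}
    - {"x": 0.02, "y": -0.08, "z": -0.2, "ax": 0, "ay": 0, "az": 0, "jaw": 3}
    - {"x": 0.02, "y": -0.08, "z": -0.2, "ax": 0, "ay": 0, "az": 0, "jaw": 3}
    - {"x": 0.02, "y": -0.08, "z": -0.2, "ax": 0, "ay": 0, "az": 0, "jaw": 3}
    - {"x": 0.02, "y": -0.08, "z": -0.2, "ax": 0, "ay": 0, "az": 0, "jaw": 3}

```text
time_s: 10.85
eef_pos: [0.6265, -0.1069, 0.1647]
tool_rot: [-1.93, -2.47, 0.002]
contact_force: [1.7, 0.8, 4.2]
grip_width: 0.359
```

jog_arm:
  series:
    - {"x": 0.02, "y": -0.08, "z": -0.2, "ax": 0, "ay": 0, "az": 0, "jaw": 3}
    - {"x": 0.02, "y": -0.08, "z": -0.2, "ax": 0, "ay": 0, "az": 0, "jaw": 3}
    - {"x": 0.02, "y": -0.08, "z": -0.2, "ax": 0, "ay": 0, "az": 0, "jaw": 3}
    - {"x": 0.02, "y": -0.08, "z": -0.2, "ax": 0, "ay": 0, "az": 0, "jaw": 3}
    - {"x": 0.02, "y": -0.08, "z": -0.2, "ax": 0, "ay": 0, "az": 0, "jaw": 3}

```text
time_s: 11.35
eef_pos: [0.6267, -0.1077, 0.1629]
tool_rot: [-1.93, -2.47, 0.002]
contact_force: [0.5, 0.7, 5.2]
grip_width: 0.362
```

jog_arm:
  series:
    - {"x": 0.02, "y": -0.07, "z": -0.21, "ax": 0, "ay": 0, "az": 0, "jaw": 3}
    - {"x": 0.02, "y": -0.07, "z": -0.21, "ax": 0, "ay": 0, "az": 0, "jaw": 3}
    - {"x": 0.02, "y": -0.07, "z": -0.21, "ax": 0, "ay": 0, "az": 0, "jaw": 3}
    - {"x": 0.02, "y": -0.07, "z": -0.21, "ax": 0, "ay": 0, "az": 0, "jaw": 3}
    - {"x": 0.02, "y": -0.07, "z": -0.21, "ax": 0, "ay": 0, "az": 0, "jaw": 3}

```text
time_s: 11.85
eef_pos: [0.6269, -0.1085, 0.1609]
tool_rot: [-1.931, -2.47, 0.002]
contact_force: [1.3, 0.7, 6.0]
grip_width: 0.361
```

jog_arm:
  series:
    - {"x": 0.02, "y": -0.07, "z": -0.21, "ax": 0, "ay": 0, "az": 0, "jaw": 3}
    - {"x": 0.02, "y": -0.07, "z": -0.21, "ax": 0, "ay": 0, "az": 0, "jaw": 3}
    - {"x": 0.02, "y": -0.07, "z": -0.21, "ax": 0, "ay": 0, "az": 0, "jaw": 3}
    - {"x": 0.02, "y": -0.07, "z": -0.21, "ax": 0, "ay": 0, "az": 0, "jaw": 3}
    - {"x": 0.02, "y": -0.07, "z": -0.21, "ax": 0, "ay": 0, "az": 0, "jaw": 3}

```text
time_s: 12.35
eef_pos: [0.6271, -0.1093, 0.159]
tool_rot: [-1.931, -2.471, 0.002]
contact_force: [0.1, 0.8, 5.5]
grip_width: 0.357
```

jog_arm:
  series:
    - {"x": 0.02, "y": -0.07, "z": -0.22, "ax": 0, "ay": 0, "az": 0, "jaw": 3}
    - {"x": 0.02, "y": -0.07, "z": -0.22, "ax": 0, "ay": 0, "az": 0, "jaw": 3}
    - {"x": 0.02, "y": -0.07, "z": -0.22, "ax": 0, "ay": 0, "az": 0, "jaw": 3}
    - {"x": 0.02, "y": -0.07, "z": -0.22, "ax": 0, "ay": 0, "az": 0, "jaw": 3}
    - {"x": 0.02, "y": -0.07, "z": -0.22, "ax": 0, "ay": 0, "az": 0, "jaw": 3}

```text
time_s: 12.85
eef_pos: [0.6273, -0.11, 0.1569]
tool_rot: [-1.931, -2.471, 0.002]
contact_force: [-0.2, 0.3, 4.4]
grip_width: 0.358
```

jog_arm:
  series:
    - {"x": 0.02, "y": -0.07, "z": -0.22, "ax": 0, "ay": 0, "az": 0, "jaw": 3}
    - {"x": 0.02, "y": -0.07, "z": -0.22, "ax": 0, "ay": 0, "az": 0, "jaw": 3}
    - {"x": 0.02, "y": -0.07, "z": -0.22, "ax": 0, "ay": 0, "az": 0, "jaw": 3}
    - {"x": 0.02, "y": -0.07, "z": -0.22, "ax": 0, "ay": 0, "az": 0, "jaw": 3}
    - {"x": 0.02, "y": -0.07, "z": -0.22, "ax": 0, "ay": 0, "az": 0, "jaw": 3}

```text
time_s: 13.35
eef_pos: [0.6275, -0.1108, 0.1549]
tool_rot: [-1.931, -2.471, 0.003]
contact_force: [1.0, 0.2, 4.3]
grip_width: 0.356
```

jog_arm:
  series:
    - {"x": 0.02, "y": -0.06, "z": -0.22, "ax": 0, "ay": 0, "az": 0, "jaw": 3}
    - {"x": 0.02, "y": -0.06, "z": -0.22, "ax": 0, "ay": 0, "az": 0, "jaw": 3}
    - {"x": 0.02, "y": -0.06, "z": -0.22, "ax": 0, "ay": 0, "az": 0, "jaw": 3}
    - {"x": 0.02, "y": -0.06, "z": -0.22, "ax": 0, "ay": 0, "az": 0, "jaw": 3}
    - {"x": 0.02, "y": -0.06, "z": -0.22, "ax": 0, "ay": 0, "az": 0, "jaw": 3}

```text
time_s: 13.85
eef_pos: [0.6277, -0.1115, 0.1528]
tool_rot: [-1.931, -2.471, 0.003]
contact_force: [0.8, 0.4, 4.8]
grip_width: 0.362
```

jog_arm:
  series:
    - {"x": 0.02, "y": -0.06, "z": -0.22, "ax": 0, "ay": 0, "az": 0, "jaw": 3}
    - {"x": 0.02, "y": -0.06, "z": -0.22, "ax": 0, "ay": 0, "az": 0, "jaw": 3}
    - {"x": 0.02, "y": -0.06, "z": -0.22, "ax": 0, "ay": 0, "az": 0, "jaw": 3}
    - {"x": 0.02, "y": -0.06, "z": -0.22, "ax": 0, "ay": 0, "az": 0, "jaw": 3}
    - {"x": 0.02, "y": -0.06, "z": -0.22, "ax": 0, "ay": 0, "az": 0, "jaw": 3}

```text
time_s: 14.35
eef_pos: [0.6278, -0.1121, 0.1509]
tool_rot: [-1.931, -2.471, 0.003]
contact_force: [0.1, 1.6, 6.1]
grip_width: 0.361
```

jog_arm:
  series:
    - {"x": 0.01, "y": -0.05, "z": -0.22, "ax": 0, "ay": 0, "az": 0, "jaw": 3}
    - {"x": 0.01, "y": -0.05, "z": -0.22, "ax": 0, "ay": 0, "az": 0, "jaw": 3}
    - {"x": 0.01, "y": -0.05, "z": -0.22, "ax": 0, "ay": 0, "az": 0, "jaw": 3}
    - {"x": 0.01, "y": -0.05, "z": -0.22, "ax": 0, "ay": 0, "az": 0, "jaw": 3}
    - {"x": 0.01, "y": -0.05, "z": -0.22, "ax": 0, "ay": 0, "az": 0, "jaw": 3}

```text
time_s: 14.85
eef_pos: [0.628, -0.1127, 0.1491]
tool_rot: [-1.931, -2.471, 0.003]
contact_force: [0.4, 0.7, 6.6]
grip_width: 0.357
```

jog_arm:
  series:
    - {"x": 0.01, "y": -0.05, "z": -0.22, "ax": 0, "ay": 0, "az": 0, "jaw": 3}
    - {"x": 0.01, "y": -0.05, "z": -0.22, "ax": 0, "ay": 0, "az": 0, "jaw": 3}
    - {"x": 0.01, "y": -0.05, "z": -0.22, "ax": 0, "ay": 0, "az": 0, "jaw": 3}
    - {"x": 0.01, "y": -0.05, "z": -0.22, "ax": 0, "ay": 0, "az": 0, "jaw": 3}
    - {"x": 0.01, "y": -0.05, "z": -0.22, "ax": 0, "ay": 0, "az": 0, "jaw": 3}

```text
time_s: 15.35
eef_pos: [0.6281, -0.1133, 0.1472]
tool_rot: [-1.932, -2.471, 0.003]
contact_force: [0.2, 0.4, 6.6]
grip_width: 0.359
```

jog_arm:
  series:
    - {"x": 0.01, "y": -0.05, "z": -0.22, "ax": 0, "ay": 0, "az": 0, "jaw": 3}
    - {"x": 0.01, "y": -0.05, "z": -0.22, "ax": 0, "ay": 0, "az": 0, "jaw": 3}
    - {"x": 0.01, "y": -0.05, "z": -0.22, "ax": 0, "ay": 0, "az": 0, "jaw": 3}
    - {"x": 0.01, "y": -0.05, "z": -0.22, "ax": 0, "ay": 0, "az": 0, "jaw": 3}
    - {"x": 0.01, "y": -0.05, "z": -0.22, "ax": 0, "ay": 0, "az": 0, "jaw": 3}

```text
time_s: 15.85
eef_pos: [0.6283, -0.1138, 0.1453]
tool_rot: [-1.932, -2.471, 0.003]
contact_force: [0.6, 0.4, 5.5]
grip_width: 0.356
```

jog_arm:
  series:
    - {"x": 0.01, "y": -0.04, "z": -0.22, "ax": 0, "ay": 0, "az": 0, "jaw": 3}
    - {"x": 0.01, "y": -0.04, "z": -0.22, "ax": 0, "ay": 0, "az": 0, "jaw": 3}
    - {"x": 0.01, "y": -0.04, "z": -0.22, "ax": 0, "ay": 0, "az": 0, "jaw": 3}
    - {"x": 0.01, "y": -0.04, "z": -0.22, "ax": 0, "ay": 0, "az": 0, "jaw": 3}
    - {"x": 0.01, "y": -0.04, "z": -0.22, "ax": 0, "ay": 0, "az": 0, "jaw": 3}

```text
time_s: 16.35
eef_pos: [0.6284, -0.1144, 0.1433]
tool_rot: [-1.932, -2.471, 0.004]
contact_force: [1.0, 0.0, 5.6]
grip_width: 0.36
```

The forces are ambiguous: weak bumps at z of 0.161 and 0.148. I'll check by picture how the ball sits in the pads.

Run:
```python
from h import *
m=ctrl.camera_model("wrist");im=snap("wrist","w2.png")
s=ctrl.observe();print(s["eef_pos"],s["contact_force"])
a=cv2.resize(cv2.imread("pics/w2.png")[0:380,150:430],None,fx=1.5,fy=1.5,interpolation=2)
snap("side","s3.png");b=cv2.resize(cv2.imread("pics/s3.png")[130:225,215:285],None,fx=5.3,fy=6,interpolation=2)
cv2.imwrite("pics/c3.png",np.hstack([a,b[:570]]));print(a.shape,b.shape)
```

```text
[ 0.62840198 -0.11435649  0.14334302] [ 0.38872671 -0.91794892  4.78120935]
(570, 420, 3) (570, 371, 3)
```

View pics/c3.png

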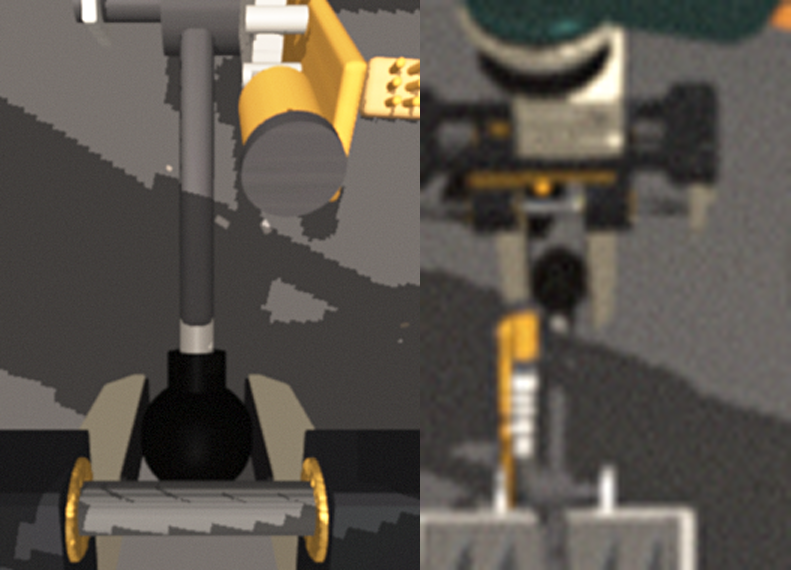

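Run:
```python
from h import *
s=ctrl.observe();R=cv2.Rodrigues(s["tool_rot"])[0]
m=ctrl.camera_model("wrist");ms=ctrl.camera_model("side")
pw=(197/1.5+150,438/1.5);ps=(138/5.3+215,282/6+130)
b,e=tri(m,pw,ms,ps);print("ball",b,e)
g=s["eef_pos"]+R[:,2]*.003;print("grasp",g,"ball rel in tool",R.T@(b-s["eef_pos"]))
C=np.array([.5725,.1095,0]);d=np.array([.242,-.970,0])
# ball on circle seen by each camera: nearest theta
for n,mm,p in(("w",m,pw),("s",ms,ps)):
    best=[(np.hypot(*(proj(mm,C+d*(.105+.13*np.cos(np.radians(28-t)))+[0,0,.115+.13*np.sin(np.radians(28-t))])-p)),t) for t in np.arange(0,45,.25)]
    print(n,min(best))
```

```text
ball [ 0.62891187 -0.11967856  0.14049541] 0.0030523651896860616
grasp [ 0.62837581 -0.11436043  0.14033047] ball rel in tool [-0.00529007 -0.00076313  0.00282727]
w (np.float64(1.8075324473386902), np.float64(12.0))
s (np.float64(0.8254704176043067), np.float64(14.75))
```

The ball is well seated: it lies at grasp height, with the lever at roughly 15°. I'll carry on in finer steps for a better force profile.

jog_arm:
  series:
    - {"x": 0.01, "y": -0.03, "z": -0.16, "ax": 0, "ay": 0, "az": 0, "jaw": 3}
    - {"x": 0.01, "y": -0.03, "z": -0.16, "ax": 0, "ay": 0, "az": 0, "jaw": 3}
    - {"x": 0.01, "y": -0.03, "z": -0.16, "ax": 0, "ay": 0, "az": 0, "jaw": 3}
    - {"x": 0.01, "y": -0.03, "z": -0.16, "ax": 0, "ay": 0, "az": 0, "jaw": 3}
    - {"x": 0.01, "y": -0.03, "z": -0.16, "ax": 0, "ay": 0, "az": 0, "jaw": 3}

```text
time_s: 16.95
eef_pos: [0.6285, -0.1147, 0.1419]
tool_rot: [-1.932, -2.471, 0.004]
contact_force: [0.5, 1.0, 4.4]
grip_width: 0.354
```

jog_arm:
  series:
    - {"x": 0.01, "y": -0.03, "z": -0.16, "ax": 0, "ay": 0, "az": 0, "jaw": 3}
    - {"x": 0.01, "y": -0.03, "z": -0.16, "ax": 0, "ay": 0, "az": 0, "jaw": 3}
    - {"x": 0.01, "y": -0.03, "z": -0.16, "ax": 0, "ay": 0, "az": 0, "jaw": 3}
    - {"x": 0.01, "y": -0.03, "z": -0.16, "ax": 0, "ay": 0, "az": 0, "jaw": 3}
    - {"x": 0.01, "y": -0.03, "z": -0.16, "ax": 0, "ay": 0, "az": 0, "jaw": 3}

```text
time_s: 17.45
eef_pos: [0.6286, -0.1151, 0.1403]
tool_rot: [-1.933, -2.471, 0.004]
contact_force: [1.1, -0.1, 4.9]
grip_width: 0.356
```

jog_arm:
  series:
    - {"x": 0.01, "y": -0.03, "z": -0.16, "ax": 0, "ay": 0, "az": 0, "jaw": 3}
    - {"x": 0.01, "y": -0.03, "z": -0.16, "ax": 0, "ay": 0, "az": 0, "jaw": 3}
    - {"x": 0.01, "y": -0.03, "z": -0.16, "ax": 0, "ay": 0, "az": 0, "jaw": 3}
    - {"x": 0.01, "y": -0.03, "z": -0.16, "ax": 0, "ay": 0, "az": 0, "jaw": 3}
    - {"x": 0.01, "y": -0.03, "z": -0.16, "ax": 0, "ay": 0, "az": 0, "jaw": 3}

```text
time_s: 17.95
eef_pos: [0.6286, -0.1155, 0.1387]
tool_rot: [-1.933, -2.471, 0.004]
contact_force: [0.3, -1.3, 4.6]
grip_width: 0.358
```

jog_arm:
  series:
    - {"x": 0.01, "y": -0.02, "z": -0.16, "ax": 0, "ay": 0, "az": 0, "jaw": 3}
    - {"x": 0.01, "y": -0.02, "z": -0.16, "ax": 0, "ay": 0, "az": 0, "jaw": 3}
    - {"x": 0.01, "y": -0.02, "z": -0.16, "ax": 0, "ay": 0, "az": 0, "jaw": 3}
    - {"x": 0.01, "y": -0.02, "z": -0.16, "ax": 0, "ay": 0, "az": 0, "jaw": 3}
    - {"x": 0.01, "y": -0.02, "z": -0.16, "ax": 0, "ay": 0, "az": 0, "jaw": 3}

```text
time_s: 18.45
eef_pos: [0.6287, -0.1158, 0.1372]
tool_rot: [-1.933, -2.472, 0.004]
contact_force: [-0.1, -2.2, 3.5]
grip_width: 0.36
```

jog_arm:
  series:
    - {"x": 0.01, "y": -0.02, "z": -0.16, "ax": 0, "ay": 0, "az": 0, "jaw": 3}
    - {"x": 0.01, "y": -0.02, "z": -0.16, "ax": 0, "ay": 0, "az": 0, "jaw": 3}
    - {"x": 0.01, "y": -0.02, "z": -0.16, "ax": 0, "ay": 0, "az": 0, "jaw": 3}
    - {"x": 0.01, "y": -0.02, "z": -0.16, "ax": 0, "ay": 0, "az": 0, "jaw": 3}
    - {"x": 0.01, "y": -0.02, "z": -0.16, "ax": 0, "ay": 0, "az": 0, "jaw": 3}

```text
time_s: 18.95
eef_pos: [0.6288, -0.116, 0.1356]
tool_rot: [-1.933, -2.471, 0.005]
contact_force: [0.3, -3.9, 3.9]
grip_width: 0.359
```

jog_arm:
  series:
    - {"x": 0, "y": -0.02, "z": -0.16, "ax": 0, "ay": 0, "az": 0, "jaw": 3}
    - {"x": 0, "y": -0.02, "z": -0.16, "ax": 0, "ay": 0, "az": 0, "jaw": 3}
    - {"x": 0, "y": -0.02, "z": -0.16, "ax": 0, "ay": 0, "az": 0, "jaw": 3}
    - {"x": 0, "y": -0.02, "z": -0.16, "ax": 0, "ay": 0, "az": 0, "jaw": 3}
    - {"x": 0, "y": -0.02, "z": -0.16, "ax": 0, "ay": 0, "az": 0, "jaw": 3}

```text
time_s: 19.45
eef_pos: [0.6289, -0.1163, 0.134]
tool_rot: [-1.933, -2.472, 0.004]
contact_force: [0.1, -4.0, 4.5]
grip_width: 0.362
```

jog_arm:
  series:
    - {"x": 0, "y": -0.02, "z": -0.16, "ax": 0, "ay": 0, "az": 0, "jaw": 3}
    - {"x": 0, "y": -0.02, "z": -0.16, "ax": 0, "ay": 0, "az": 0, "jaw": 3}
    - {"x": 0, "y": -0.02, "z": -0.16, "ax": 0, "ay": 0, "az": 0, "jaw": 3}
    - {"x": 0, "y": -0.02, "z": -0.16, "ax": 0, "ay": 0, "az": 0, "jaw": 3}
    - {"x": 0, "y": -0.02, "z": -0.16, "ax": 0, "ay": 0, "az": 0, "jaw": 3}

```text
time_s: 19.95
eef_pos: [0.6289, -0.1164, 0.1324]
tool_rot: [-1.933, -2.472, 0.004]
contact_force: [2.3, -3.9, 3.0]
grip_width: 0.359
```

jog_arm:
  series:
    - {"x": 0, "y": -0.02, "z": -0.16, "ax": 0, "ay": 0, "az": 0, "jaw": 3}
    - {"x": 0, "y": -0.02, "z": -0.16, "ax": 0, "ay": 0, "az": 0, "jaw": 3}
    - {"x": 0, "y": -0.02, "z": -0.16, "ax": 0, "ay": 0, "az": 0, "jaw": 3}
    - {"x": 0, "y": -0.02, "z": -0.16, "ax": 0, "ay": 0, "az": 0, "jaw": 3}
    - {"x": 0, "y": -0.02, "z": -0.16, "ax": 0, "ay": 0, "az": 0, "jaw": 3}

```text
time_s: 20.45
eef_pos: [0.6289, -0.1166, 0.1308]
tool_rot: [-1.933, -2.472, 0.004]
contact_force: [2.0, -3.0, 5.3]
grip_width: 0.357
```

jog_arm:
  series:
    - {"x": 0, "y": -0.02, "z": -0.16, "ax": 0, "ay": 0, "az": 0, "jaw": 3}
    - {"x": 0, "y": -0.02, "z": -0.16, "ax": 0, "ay": 0, "az": 0, "jaw": 3}
    - {"x": 0, "y": -0.02, "z": -0.16, "ax": 0, "ay": 0, "az": 0, "jaw": 3}
    - {"x": 0, "y": -0.02, "z": -0.16, "ax": 0, "ay": 0, "az": 0, "jaw": 3}
    - {"x": 0, "y": -0.02, "z": -0.16, "ax": 0, "ay": 0, "az": 0, "jaw": 3}

```text
time_s: 20.95
eef_pos: [0.629, -0.1168, 0.1293]
tool_rot: [-1.933, -2.472, 0.004]
contact_force: [1.6, -2.9, 5.6]
grip_width: 0.36
```

jog_arm:
  series:
    - {"x": 0, "y": -0.02, "z": -0.16, "ax": 0, "ay": 0, "az": 0, "jaw": 3}
    - {"x": 0, "y": -0.02, "z": -0.16, "ax": 0, "ay": 0, "az": 0, "jaw": 3}
    - {"x": 0, "y": -0.02, "z": -0.16, "ax": 0, "ay": 0, "az": 0, "jaw": 3}
    - {"x": 0, "y": -0.02, "z": -0.16, "ax": 0, "ay": 0, "az": 0, "jaw": 3}
    - {"x": 0, "y": -0.02, "z": -0.16, "ax": 0, "ay": 0, "az": 0, "jaw": 3}

```text
time_s: 21.45
eef_pos: [0.629, -0.1169, 0.1279]
tool_rot: [-1.933, -2.472, 0.004]
contact_force: [1.7, -2.7, 6.0]
grip_width: 0.361
```

jog_arm:
  series:
    - {"x": 0, "y": -0.05, "z": -0.16, "ax": 0, "ay": 0, "az": 0, "jaw": 3}
    - {"x": 0, "y": -0.05, "z": -0.16, "ax": 0, "ay": 0, "az": 0, "jaw": 3}
    - {"x": 0, "y": -0.05, "z": -0.16, "ax": 0, "ay": 0, "az": 0, "jaw": 3}
    - {"x": 0, "y": -0.05, "z": -0.16, "ax": 0, "ay": 0, "az": 0, "jaw": 3}
    - {"x": 0, "y": -0.05, "z": -0.16, "ax": 0, "ay": 0, "az": 0, "jaw": 3}

```text
time_s: 21.95
eef_pos: [0.6291, -0.1171, 0.1266]
tool_rot: [-1.933, -2.472, 0.003]
contact_force: [1.1, -1.0, 6.9]
grip_width: 0.363
```

jog_arm:
  series:
    - {"x": 0, "y": -0.03, "z": -0.16, "ax": 0, "ay": 0, "az": 0, "jaw": 3}
    - {"x": 0, "y": -0.03, "z": -0.16, "ax": 0, "ay": 0, "az": 0, "jaw": 3}
    - {"x": 0, "y": -0.03, "z": -0.16, "ax": 0, "ay": 0, "az": 0, "jaw": 3}
    - {"x": 0, "y": -0.03, "z": -0.16, "ax": 0, "ay": 0, "az": 0, "jaw": 3}
    - {"x": 0, "y": -0.03, "z": -0.16, "ax": 0, "ay": 0, "az": 0, "jaw": 3}

```text
time_s: 22.45
eef_pos: [0.6291, -0.1172, 0.1254]
tool_rot: [-1.932, -2.472, 0.002]
contact_force: [0.5, -1.1, 7.6]
grip_width: 0.361
```

jog_arm:
  series:
    - {"x": 0, "y": -0.02, "z": -0.16, "ax": 0, "ay": 0, "az": 0, "jaw": 3}
    - {"x": 0, "y": -0.02, "z": -0.16, "ax": 0, "ay": 0, "az": 0, "jaw": 3}
    - {"x": 0, "y": -0.02, "z": -0.16, "ax": 0, "ay": 0, "az": 0, "jaw": 3}
    - {"x": 0, "y": -0.02, "z": -0.16, "ax": 0, "ay": 0, "az": 0, "jaw": 3}
    - {"x": 0, "y": -0.02, "z": -0.16, "ax": 0, "ay": 0, "az": 0, "jaw": 3}

```text
time_s: 22.95
eef_pos: [0.6292, -0.1173, 0.1241]
tool_rot: [-1.932, -2.472, 0.002]
contact_force: [0.6, -3.5, 6.9]
grip_width: 0.361
```

jog_arm:
  series:
    - {"x": 0, "y": -0.02, "z": -0.16, "ax": 0, "ay": 0, "az": 0, "jaw": 3}
    - {"x": 0, "y": -0.02, "z": -0.16, "ax": 0, "ay": 0, "az": 0, "jaw": 3}
    - {"x": 0, "y": -0.02, "z": -0.16, "ax": 0, "ay": 0, "az": 0, "jaw": 3}
    - {"x": 0, "y": -0.02, "z": -0.16, "ax": 0, "ay": 0, "az": 0, "jaw": 3}
    - {"x": 0, "y": -0.02, "z": -0.16, "ax": 0, "ay": 0, "az": 0, "jaw": 3}

```text
time_s: 23.45
eef_pos: [0.6291, -0.1174, 0.1227]
tool_rot: [-1.932, -2.472, 0.002]
contact_force: [0.5, -2.3, 6.8]
grip_width: 0.358
```

jog_arm:
  series:
    - {"x": 0, "y": -0.01, "z": -0.16, "ax": 0, "ay": 0, "az": 0, "jaw": 3}
    - {"x": 0, "y": -0.01, "z": -0.16, "ax": 0, "ay": 0, "az": 0, "jaw": 3}
    - {"x": 0, "y": -0.01, "z": -0.16, "ax": 0, "ay": 0, "az": 0, "jaw": 3}
    - {"x": 0, "y": -0.01, "z": -0.16, "ax": 0, "ay": 0, "az": 0, "jaw": 3}
    - {"x": 0, "y": -0.01, "z": -0.16, "ax": 0, "ay": 0, "az": 0, "jaw": 3}

```text
time_s: 23.95
eef_pos: [0.6292, -0.1175, 0.1213]
tool_rot: [-1.932, -2.472, 0.002]
contact_force: [0.2, -2.6, 7.7]
grip_width: 0.358
```

jog_arm:
  series:
    - {"x": 0, "y": -0.01, "z": -0.16, "ax": 0, "ay": 0, "az": 0, "jaw": 3}
    - {"x": 0, "y": -0.01, "z": -0.16, "ax": 0, "ay": 0, "az": 0, "jaw": 3}
    - {"x": 0, "y": -0.01, "z": -0.16, "ax": 0, "ay": 0, "az": 0, "jaw": 3}
    - {"x": 0, "y": -0.01, "z": -0.16, "ax": 0, "ay": 0, "az": 0, "jaw": 3}
    - {"x": 0, "y": -0.01, "z": -0.16, "ax": 0, "ay": 0, "az": 0, "jaw": 3}

```text
time_s: 24.45
eef_pos: [0.6292, -0.1175, 0.1198]
tool_rot: [-1.932, -2.473, 0.002]
contact_force: [1.0, -2.4, 5.9]
grip_width: 0.362
```

jog_arm:
  series:
    - {"x": 0, "y": -0.01, "z": -0.16, "ax": 0, "ay": 0, "az": 0, "jaw": 3}
    - {"x": 0, "y": -0.01, "z": -0.16, "ax": 0, "ay": 0, "az": 0, "jaw": 3}
    - {"x": 0, "y": -0.01, "z": -0.16, "ax": 0, "ay": 0, "az": 0, "jaw": 3}
    - {"x": 0, "y": -0.01, "z": -0.16, "ax": 0, "ay": 0, "az": 0, "jaw": 3}
    - {"x": 0, "y": -0.01, "z": -0.16, "ax": 0, "ay": 0, "az": 0, "jaw": 3}

```text
time_s: 24.95
eef_pos: [0.6292, -0.1176, 0.1183]
tool_rot: [-1.932, -2.472, 0.001]
contact_force: [1.9, -2.6, 6.0]
grip_width: 0.356
```

jog_arm:
  series:
    - {"x": 0, "y": -0.01, "z": -0.16, "ax": 0, "ay": 0, "az": 0, "jaw": 3}
    - {"x": 0, "y": -0.01, "z": -0.16, "ax": 0, "ay": 0, "az": 0, "jaw": 3}
    - {"x": 0, "y": -0.01, "z": -0.16, "ax": 0, "ay": 0, "az": 0, "jaw": 3}
    - {"x": 0, "y": -0.01, "z": -0.16, "ax": 0, "ay": 0, "az": 0, "jaw": 3}
    - {"x": 0, "y": -0.01, "z": -0.16, "ax": 0, "ay": 0, "az": 0, "jaw": 3}

```text
time_s: 25.45
eef_pos: [0.6292, -0.1176, 0.1168]
tool_rot: [-1.932, -2.473, 0.001]
contact_force: [1.1, -3.2, 4.6]
grip_width: 0.362
```

There's a clear peak at z of about 0.124, and an earlier one at 0.148, but the first few degrees were blurred by the grip settling. Those two peaks could therefore be clicks 2 and 3 or clicks 1 and 2. The third step can't be confirmed yet, so I'll ease the lever back and re-feel the first 12°.

jog_arm:
  series:
    - {"x": 0, "y": 0.02, "z": 0.5, "ax": 0, "ay": 0, "az": 0, "jaw": 3}
    - {"x": -0.03, "y": 0.1, "z": 1.3, "ax": 0, "ay": 0, "az": 0, "jaw": 3}
    - {"x": -0.06, "y": 0.23, "z": 2.1, "ax": 0, "ay": 0, "az": 0, "jaw": 3}
    - {"x": -0.12, "y": 0.45, "z": 3.1, "ax": 0, "ay": 0, "az": 0, "jaw": 3}
    - {"x": -0.12, "y": 0.45, "z": 3.1, "ax": 0, "ay": 0, "az": 0, "jaw": 3}

```text
time_s: 25.95
eef_pos: [0.6279, -0.1122, 0.1495]
tool_rot: [-1.931, -2.473, 0.0]
contact_force: [-0.5, 2.8, 1.5]
grip_width: 0.358
```

jog_arm:
  series:
    - {"x": -0.01, "y": 0.04, "z": 0.14, "ax": 0, "ay": 0, "az": 0, "jaw": 3}
    - {"x": -0.01, "y": 0.04, "z": 0.14, "ax": 0, "ay": 0, "az": 0, "jaw": 3}
    - {"x": -0.01, "y": 0.04, "z": 0.14, "ax": 0, "ay": 0, "az": 0, "jaw": 3}
    - {"x": -0.01, "y": 0.04, "z": 0.14, "ax": 0, "ay": 0, "az": 0, "jaw": 3}
    - {"x": -0.01, "y": 0.04, "z": 0.14, "ax": 0, "ay": 0, "az": 0, "jaw": 3}

```text
time_s: 26.45
eef_pos: [0.6277, -0.1118, 0.1507]
tool_rot: [-1.931, -2.472, 0.0]
contact_force: [1.7, 2.0, 1.5]
grip_width: 0.356
```

jog_arm:
  series:
    - {"x": -0.01, "y": 0.04, "z": 0.14, "ax": 0, "ay": 0, "az": 0, "jaw": 3}
    - {"x": -0.01, "y": 0.04, "z": 0.14, "ax": 0, "ay": 0, "az": 0, "jaw": 3}
    - {"x": -0.01, "y": 0.04, "z": 0.14, "ax": 0, "ay": 0, "az": 0, "jaw": 3}
    - {"x": -0.01, "y": 0.04, "z": 0.14, "ax": 0, "ay": 0, "az": 0, "jaw": 3}
    - {"x": -0.01, "y": 0.04, "z": 0.14, "ax": 0, "ay": 0, "az": 0, "jaw": 3}

```text
time_s: 26.95
eef_pos: [0.6276, -0.1113, 0.1521]
tool_rot: [-1.931, -2.472, 0.0]
contact_force: [1.0, 2.2, 1.2]
grip_width: 0.356
```

jog_arm:
  series:
    - {"x": -0.01, "y": 0.05, "z": 0.14, "ax": 0, "ay": 0, "az": 0, "jaw": 3}
    - {"x": -0.01, "y": 0.05, "z": 0.14, "ax": 0, "ay": 0, "az": 0, "jaw": 3}
    - {"x": -0.01, "y": 0.05, "z": 0.14, "ax": 0, "ay": 0, "az": 0, "jaw": 3}
    - {"x": -0.01, "y": 0.05, "z": 0.14, "ax": 0, "ay": 0, "az": 0, "jaw": 3}
    - {"x": -0.01, "y": 0.05, "z": 0.14, "ax": 0, "ay": 0, "az": 0, "jaw": 3}

```text
time_s: 27.45
eef_pos: [0.6275, -0.1108, 0.1534]
tool_rot: [-1.931, -2.472, 0.0]
contact_force: [1.4, 2.3, 1.8]
grip_width: 0.361
```

jog_arm:
  series:
    - {"x": -0.01, "y": 0.05, "z": 0.14, "ax": 0, "ay": 0, "az": 0, "jaw": 3}
    - {"x": -0.01, "y": 0.05, "z": 0.14, "ax": 0, "ay": 0, "az": 0, "jaw": 3}
    - {"x": -0.01, "y": 0.05, "z": 0.14, "ax": 0, "ay": 0, "az": 0, "jaw": 3}
    - {"x": -0.01, "y": 0.05, "z": 0.14, "ax": 0, "ay": 0, "az": 0, "jaw": 3}
    - {"x": -0.01, "y": 0.05, "z": 0.14, "ax": 0, "ay": 0, "az": 0, "jaw": 3}

```text
time_s: 27.95
eef_pos: [0.6274, -0.1103, 0.1548]
tool_rot: [-1.931, -2.472, 0.0]
contact_force: [0.4, 2.3, 2.0]
grip_width: 0.361
```

jog_arm:
  series:
    - {"x": -0.01, "y": 0.05, "z": 0.14, "ax": 0, "ay": 0, "az": 0, "jaw": 3}
    - {"x": -0.01, "y": 0.05, "z": 0.14, "ax": 0, "ay": 0, "az": 0, "jaw": 3}
    - {"x": -0.01, "y": 0.05, "z": 0.14, "ax": 0, "ay": 0, "az": 0, "jaw": 3}
    - {"x": -0.01, "y": 0.05, "z": 0.14, "ax": 0, "ay": 0, "az": 0, "jaw": 3}
    - {"x": -0.01, "y": 0.05, "z": 0.14, "ax": 0, "ay": 0, "az": 0, "jaw": 3}

```text
time_s: 28.45
eef_pos: [0.6273, -0.1098, 0.1562]
tool_rot: [-1.931, -2.472, 0.0]
contact_force: [0.3, 2.4, 1.9]
grip_width: 0.356
```

jog_arm:
  series:
    - {"x": -0.01, "y": 0.05, "z": 0.14, "ax": 0, "ay": 0, "az": 0, "jaw": 3}
    - {"x": -0.01, "y": 0.05, "z": 0.14, "ax": 0, "ay": 0, "az": 0, "jaw": 3}
    - {"x": -0.01, "y": 0.05, "z": 0.14, "ax": 0, "ay": 0, "az": 0, "jaw": 3}
    - {"x": -0.01, "y": 0.05, "z": 0.14, "ax": 0, "ay": 0, "az": 0, "jaw": 3}
    - {"x": -0.01, "y": 0.05, "z": 0.14, "ax": 0, "ay": 0, "az": 0, "jaw": 3}

```text
time_s: 28.95
eef_pos: [0.6271, -0.1093, 0.1576]
tool_rot: [-1.931, -2.472, 0.0]
contact_force: [0.5, 1.4, 1.0]
grip_width: 0.357
```

jog_arm:
  series:
    - {"x": -0.01, "y": 0.06, "z": 0.14, "ax": 0, "ay": 0, "az": 0, "jaw": 3}
    - {"x": -0.01, "y": 0.06, "z": 0.14, "ax": 0, "ay": 0, "az": 0, "jaw": 3}
    - {"x": -0.01, "y": 0.06, "z": 0.14, "ax": 0, "ay": 0, "az": 0, "jaw": 3}
    - {"x": -0.01, "y": 0.06, "z": 0.14, "ax": 0, "ay": 0, "az": 0, "jaw": 3}
    - {"x": -0.01, "y": 0.06, "z": 0.14, "ax": 0, "ay": 0, "az": 0, "jaw": 3}

```text
time_s: 29.45
eef_pos: [0.627, -0.1088, 0.159]
tool_rot: [-1.931, -2.472, 0.0]
contact_force: [-1.4, 2.3, 2.6]
grip_width: 0.355
```

jog_arm:
  series:
    - {"x": -0.01, "y": 0.06, "z": 0.14, "ax": 0, "ay": 0, "az": 0, "jaw": 3}
    - {"x": -0.01, "y": 0.06, "z": 0.14, "ax": 0, "ay": 0, "az": 0, "jaw": 3}
    - {"x": -0.01, "y": 0.06, "z": 0.14, "ax": 0, "ay": 0, "az": 0, "jaw": 3}
    - {"x": -0.01, "y": 0.06, "z": 0.14, "ax": 0, "ay": 0, "az": 0, "jaw": 3}
    - {"x": -0.01, "y": 0.06, "z": 0.14, "ax": 0, "ay": 0, "az": 0, "jaw": 3}

```text
time_s: 29.95
eef_pos: [0.6269, -0.1081, 0.1603]
tool_rot: [-1.931, -2.472, 0.0]
contact_force: [-1.9, 1.7, 2.1]
grip_width: 0.361
```

jog_arm:
  series:
    - {"x": -0.01, "y": 0.06, "z": 0.14, "ax": 0, "ay": 0, "az": 0, "jaw": 3}
    - {"x": -0.01, "y": 0.06, "z": 0.14, "ax": 0, "ay": 0, "az": 0, "jaw": 3}
    - {"x": -0.01, "y": 0.06, "z": 0.14, "ax": 0, "ay": 0, "az": 0, "jaw": 3}
    - {"x": -0.01, "y": 0.06, "z": 0.14, "ax": 0, "ay": 0, "az": 0, "jaw": 3}
    - {"x": -0.01, "y": 0.06, "z": 0.14, "ax": 0, "ay": 0, "az": 0, "jaw": 3}

```text
time_s: 30.45
eef_pos: [0.6267, -0.1075, 0.1617]
tool_rot: [-1.931, -2.472, 0.001]
contact_force: [-2.2, 1.6, 1.1]
grip_width: 0.358
```

Going up shows no clicks, only the rack's push of about 1.7 N. I'll return near rest and press again slowly.

jog_arm:
  series:
    - {"x": -0.02, "y": 0.12, "z": 0.3, "ax": 0, "ay": 0, "az": 0, "jaw": 3}
    - {"x": -0.04, "y": 0.24, "z": 0.6, "ax": 0, "ay": 0, "az": 0, "jaw": 3}
    - {"x": -0.07, "y": 0.38, "z": 0.9, "ax": 0, "ay": 0, "az": 0, "jaw": 3}
    - {"x": -0.1, "y": 0.55, "z": 1.25, "ax": 0, "ay": 0, "az": 0, "jaw": 3}
    - {"x": -0.1, "y": 0.55, "z": 1.25, "ax": 0, "ay": 0, "az": 0, "jaw": 3}

```text
time_s: 30.95
eef_pos: [0.6254, -0.1024, 0.1725]
tool_rot: [-1.93, -2.471, 0.003]
contact_force: [1.2, -3.9, -13.8]
grip_width: 0.358
```

jog_arm:
  series:
    - {"x": 0.01, "y": -0.07, "z": -0.15, "ax": 0, "ay": 0, "az": 0, "jaw": 3}
    - {"x": 0.01, "y": -0.07, "z": -0.15, "ax": 0, "ay": 0, "az": 0, "jaw": 3}
    - {"x": 0.01, "y": -0.07, "z": -0.15, "ax": 0, "ay": 0, "az": 0, "jaw": 3}
    - {"x": 0.01, "y": -0.07, "z": -0.15, "ax": 0, "ay": 0, "az": 0, "jaw": 3}
    - {"x": 0.01, "y": -0.07, "z": -0.15, "ax": 0, "ay": 0, "az": 0, "jaw": 3}

```text
time_s: 31.45
eef_pos: [0.6256, -0.103, 0.1714]
tool_rot: [-1.93, -2.472, 0.002]
contact_force: [-2.8, 2.6, 1.6]
grip_width: 0.358
```

jog_arm:
  series:
    - {"x": 0.01, "y": -0.07, "z": -0.15, "ax": 0, "ay": 0, "az": 0, "jaw": 3}
    - {"x": 0.01, "y": -0.07, "z": -0.15, "ax": 0, "ay": 0, "az": 0, "jaw": 3}
    - {"x": 0.01, "y": -0.07, "z": -0.15, "ax": 0, "ay": 0, "az": 0, "jaw": 3}
    - {"x": 0.01, "y": -0.07, "z": -0.15, "ax": 0, "ay": 0, "az": 0, "jaw": 3}
    - {"x": 0.01, "y": -0.07, "z": -0.15, "ax": 0, "ay": 0, "az": 0, "jaw": 3}

```text
time_s: 31.95
eef_pos: [0.6258, -0.1037, 0.1699]
tool_rot: [-1.931, -2.472, 0.002]
contact_force: [-2.3, 2.5, 1.8]
grip_width: 0.356
```

jog_arm:
  series:
    - {"x": 0.01, "y": -0.07, "z": -0.15, "ax": 0, "ay": 0, "az": 0, "jaw": 3}
    - {"x": 0.01, "y": -0.07, "z": -0.15, "ax": 0, "ay": 0, "az": 0, "jaw": 3}
    - {"x": 0.01, "y": -0.07, "z": -0.15, "ax": 0, "ay": 0, "az": 0, "jaw": 3}
    - {"x": 0.01, "y": -0.07, "z": -0.15, "ax": 0, "ay": 0, "az": 0, "jaw": 3}
    - {"x": 0.01, "y": -0.07, "z": -0.15, "ax": 0, "ay": 0, "az": 0, "jaw": 3}

```text
time_s: 32.45
eef_pos: [0.6259, -0.1044, 0.1685]
tool_rot: [-1.931, -2.472, 0.002]
contact_force: [-1.3, 1.8, 2.8]
grip_width: 0.359
```

jog_arm:
  series:
    - {"x": 0.01, "y": -0.06, "z": -0.15, "ax": 0, "ay": 0, "az": 0, "jaw": 3}
    - {"x": 0.01, "y": -0.06, "z": -0.15, "ax": 0, "ay": 0, "az": 0, "jaw": 3}
    - {"x": 0.01, "y": -0.06, "z": -0.15, "ax": 0, "ay": 0, "az": 0, "jaw": 3}
    - {"x": 0.01, "y": -0.06, "z": -0.15, "ax": 0, "ay": 0, "az": 0, "jaw": 3}
    - {"x": 0.01, "y": -0.06, "z": -0.15, "ax": 0, "ay": 0, "az": 0, "jaw": 3}

```text
time_s: 32.95
eef_pos: [0.6261, -0.1051, 0.1671]
tool_rot: [-1.931, -2.472, 0.002]
contact_force: [-0.9, 0.9, 4.0]
grip_width: 0.357
```

jog_arm:
  series:
    - {"x": 0.01, "y": -0.06, "z": -0.15, "ax": 0, "ay": 0, "az": 0, "jaw": 3}
    - {"x": 0.01, "y": -0.06, "z": -0.15, "ax": 0, "ay": 0, "az": 0, "jaw": 3}
    - {"x": 0.01, "y": -0.06, "z": -0.15, "ax": 0, "ay": 0, "az": 0, "jaw": 3}
    - {"x": 0.01, "y": -0.06, "z": -0.15, "ax": 0, "ay": 0, "az": 0, "jaw": 3}
    - {"x": 0.01, "y": -0.06, "z": -0.15, "ax": 0, "ay": 0, "az": 0, "jaw": 3}

```text
time_s: 33.45
eef_pos: [0.6262, -0.1058, 0.1657]
tool_rot: [-1.931, -2.472, 0.002]
contact_force: [-0.3, -0.4, 3.8]
grip_width: 0.36
```

jog_arm:
  series:
    - {"x": 0.01, "y": -0.06, "z": -0.15, "ax": 0, "ay": 0, "az": 0, "jaw": 3}
    - {"x": 0.01, "y": -0.06, "z": -0.15, "ax": 0, "ay": 0, "az": 0, "jaw": 3}
    - {"x": 0.01, "y": -0.06, "z": -0.15, "ax": 0, "ay": 0, "az": 0, "jaw": 3}
    - {"x": 0.01, "y": -0.06, "z": -0.15, "ax": 0, "ay": 0, "az": 0, "jaw": 3}
    - {"x": 0.01, "y": -0.06, "z": -0.15, "ax": 0, "ay": 0, "az": 0, "jaw": 3}

```text
time_s: 33.95
eef_pos: [0.6264, -0.1064, 0.1642]
tool_rot: [-1.931, -2.472, 0.002]
contact_force: [-0.1, -1.3, 4.9]
grip_width: 0.361
```

jog_arm:
  series:
    - {"x": 0.01, "y": -0.06, "z": -0.15, "ax": 0, "ay": 0, "az": 0, "jaw": 3}
    - {"x": 0.01, "y": -0.06, "z": -0.15, "ax": 0, "ay": 0, "az": 0, "jaw": 3}
    - {"x": 0.01, "y": -0.06, "z": -0.15, "ax": 0, "ay": 0, "az": 0, "jaw": 3}
    - {"x": 0.01, "y": -0.06, "z": -0.15, "ax": 0, "ay": 0, "az": 0, "jaw": 3}
    - {"x": 0.01, "y": -0.06, "z": -0.15, "ax": 0, "ay": 0, "az": 0, "jaw": 3}

```text
time_s: 34.45
eef_pos: [0.6265, -0.1069, 0.1629]
tool_rot: [-1.931, -2.472, 0.002]
contact_force: [0.7, -0.2, 4.3]
grip_width: 0.359
```

jog_arm:
  series:
    - {"x": 0.01, "y": -0.05, "z": -0.15, "ax": 0, "ay": 0, "az": 0, "jaw": 3}
    - {"x": 0.01, "y": -0.05, "z": -0.15, "ax": 0, "ay": 0, "az": 0, "jaw": 3}
    - {"x": 0.01, "y": -0.05, "z": -0.15, "ax": 0, "ay": 0, "az": 0, "jaw": 3}
    - {"x": 0.01, "y": -0.05, "z": -0.15, "ax": 0, "ay": 0, "az": 0, "jaw": 3}
    - {"x": 0.01, "y": -0.05, "z": -0.15, "ax": 0, "ay": 0, "az": 0, "jaw": 3}

```text
time_s: 34.95
eef_pos: [0.6267, -0.1075, 0.1615]
tool_rot: [-1.931, -2.473, 0.002]
contact_force: [-0.2, -0.3, 5.5]
grip_width: 0.359
```

jog_arm:
  series:
    - {"x": 0.01, "y": -0.05, "z": -0.15, "ax": 0, "ay": 0, "az": 0, "jaw": 3}
    - {"x": 0.01, "y": -0.05, "z": -0.15, "ax": 0, "ay": 0, "az": 0, "jaw": 3}
    - {"x": 0.01, "y": -0.05, "z": -0.15, "ax": 0, "ay": 0, "az": 0, "jaw": 3}
    - {"x": 0.01, "y": -0.05, "z": -0.15, "ax": 0, "ay": 0, "az": 0, "jaw": 3}
    - {"x": 0.01, "y": -0.05, "z": -0.15, "ax": 0, "ay": 0, "az": 0, "jaw": 3}

```text
time_s: 35.45
eef_pos: [0.6268, -0.1081, 0.1602]
tool_rot: [-1.932, -2.473, 0.002]
contact_force: [0.8, 0.0, 4.8]
grip_width: 0.361
```

jog_arm:
  series:
    - {"x": 0.01, "y": -0.05, "z": -0.15, "ax": 0, "ay": 0, "az": 0, "jaw": 3}
    - {"x": 0.01, "y": -0.05, "z": -0.15, "ax": 0, "ay": 0, "az": 0, "jaw": 3}
    - {"x": 0.01, "y": -0.05, "z": -0.15, "ax": 0, "ay": 0, "az": 0, "jaw": 3}
    - {"x": 0.01, "y": -0.05, "z": -0.15, "ax": 0, "ay": 0, "az": 0, "jaw": 3}
    - {"x": 0.01, "y": -0.05, "z": -0.15, "ax": 0, "ay": 0, "az": 0, "jaw": 3}

```text
time_s: 35.95
eef_pos: [0.6269, -0.1086, 0.1589]
tool_rot: [-1.932, -2.473, 0.002]
contact_force: [1.3, -0.8, 6.1]
grip_width: 0.358
```

jog_arm:
  series:
    - {"x": 0.01, "y": -0.05, "z": -0.15, "ax": 0, "ay": 0, "az": 0, "jaw": 3}
    - {"x": 0.01, "y": -0.05, "z": -0.15, "ax": 0, "ay": 0, "az": 0, "jaw": 3}
    - {"x": 0.01, "y": -0.05, "z": -0.15, "ax": 0, "ay": 0, "az": 0, "jaw": 3}
    - {"x": 0.01, "y": -0.05, "z": -0.15, "ax": 0, "ay": 0, "az": 0, "jaw": 3}
    - {"x": 0.01, "y": -0.05, "z": -0.15, "ax": 0, "ay": 0, "az": 0, "jaw": 3}

```text
time_s: 36.45
eef_pos: [0.6271, -0.1091, 0.1575]
tool_rot: [-1.932, -2.473, 0.002]
contact_force: [0.7, -1.0, 6.2]
grip_width: 0.358
```

jog_arm:
  series:
    - {"x": 0.01, "y": -0.06, "z": -0.17, "ax": 0, "ay": 0, "az": 0, "jaw": 3}
    - {"x": 0.01, "y": -0.06, "z": -0.17, "ax": 0, "ay": 0, "az": 0, "jaw": 3}
    - {"x": 0.01, "y": -0.06, "z": -0.17, "ax": 0, "ay": 0, "az": 0, "jaw": 3}
    - {"x": 0.01, "y": -0.06, "z": -0.17, "ax": 0, "ay": 0, "az": 0, "jaw": 3}
    - {"x": 0.01, "y": -0.06, "z": -0.17, "ax": 0, "ay": 0, "az": 0, "jaw": 3}

```text
time_s: 36.95
eef_pos: [0.6272, -0.1097, 0.1559]
tool_rot: [-1.932, -2.473, 0.002]
contact_force: [2.1, -1.0, 6.0]
grip_width: 0.36
```

jog_arm:
  series:
    - {"x": 0.01, "y": -0.06, "z": -0.17, "ax": 0, "ay": 0, "az": 0, "jaw": 3}
    - {"x": 0.01, "y": -0.06, "z": -0.17, "ax": 0, "ay": 0, "az": 0, "jaw": 3}
    - {"x": 0.01, "y": -0.06, "z": -0.17, "ax": 0, "ay": 0, "az": 0, "jaw": 3}
    - {"x": 0.01, "y": -0.06, "z": -0.17, "ax": 0, "ay": 0, "az": 0, "jaw": 3}
    - {"x": 0.01, "y": -0.06, "z": -0.17, "ax": 0, "ay": 0, "az": 0, "jaw": 3}

```text
time_s: 37.45
eef_pos: [0.6273, -0.1103, 0.1544]
tool_rot: [-1.932, -2.473, 0.002]
contact_force: [1.7, -0.1, 5.1]
grip_width: 0.359
```

jog_arm:
  series:
    - {"x": 0.01, "y": -0.06, "z": -0.17, "ax": 0, "ay": 0, "az": 0, "jaw": 3}
    - {"x": 0.01, "y": -0.06, "z": -0.17, "ax": 0, "ay": 0, "az": 0, "jaw": 3}
    - {"x": 0.01, "y": -0.06, "z": -0.17, "ax": 0, "ay": 0, "az": 0, "jaw": 3}
    - {"x": 0.01, "y": -0.06, "z": -0.17, "ax": 0, "ay": 0, "az": 0, "jaw": 3}
    - {"x": 0.01, "y": -0.06, "z": -0.17, "ax": 0, "ay": 0, "az": 0, "jaw": 3}

```text
time_s: 37.95
eef_pos: [0.6275, -0.1108, 0.1528]
tool_rot: [-1.933, -2.472, 0.001]
contact_force: [2.3, 0.0, 6.1]
grip_width: 0.358
```

jog_arm:
  series:
    - {"x": 0.01, "y": -0.05, "z": -0.17, "ax": 0, "ay": 0, "az": 0, "jaw": 3}
    - {"x": 0.01, "y": -0.05, "z": -0.17, "ax": 0, "ay": 0, "az": 0, "jaw": 3}
    - {"x": 0.01, "y": -0.05, "z": -0.17, "ax": 0, "ay": 0, "az": 0, "jaw": 3}
    - {"x": 0.01, "y": -0.05, "z": -0.17, "ax": 0, "ay": 0, "az": 0, "jaw": 3}
    - {"x": 0.01, "y": -0.05, "z": -0.17, "ax": 0, "ay": 0, "az": 0, "jaw": 3}

```text
time_s: 38.45
eef_pos: [0.6276, -0.1113, 0.1513]
tool_rot: [-1.933, -2.472, 0.001]
contact_force: [1.3, -0.7, 5.7]
grip_width: 0.359
```

jog_arm:
  series:
    - {"x": 0.01, "y": -0.05, "z": -0.17, "ax": 0, "ay": 0, "az": 0, "jaw": 3}
    - {"x": 0.01, "y": -0.05, "z": -0.17, "ax": 0, "ay": 0, "az": 0, "jaw": 3}
    - {"x": 0.01, "y": -0.05, "z": -0.17, "ax": 0, "ay": 0, "az": 0, "jaw": 3}
    - {"x": 0.01, "y": -0.05, "z": -0.17, "ax": 0, "ay": 0, "az": 0, "jaw": 3}
    - {"x": 0.01, "y": -0.05, "z": -0.17, "ax": 0, "ay": 0, "az": 0, "jaw": 3}

```text
time_s: 38.95
eef_pos: [0.6277, -0.1119, 0.1497]
tool_rot: [-1.933, -2.472, 0.001]
contact_force: [2.0, -0.5, 5.9]
grip_width: 0.359
```

jog_arm:
  series:
    - {"x": 0.01, "y": -0.05, "z": -0.17, "ax": 0, "ay": 0, "az": 0, "jaw": 3}
    - {"x": 0.01, "y": -0.05, "z": -0.17, "ax": 0, "ay": 0, "az": 0, "jaw": 3}
    - {"x": 0.01, "y": -0.05, "z": -0.17, "ax": 0, "ay": 0, "az": 0, "jaw": 3}
    - {"x": 0.01, "y": -0.05, "z": -0.17, "ax": 0, "ay": 0, "az": 0, "jaw": 3}
    - {"x": 0.01, "y": -0.05, "z": -0.17, "ax": 0, "ay": 0, "az": 0, "jaw": 3}

```text
time_s: 39.45
eef_pos: [0.6279, -0.1123, 0.1482]
tool_rot: [-1.933, -2.472, 0.001]
contact_force: [1.2, -0.2, 6.5]
grip_width: 0.357
```

jog_arm:
  series:
    - {"x": 0.01, "y": -0.04, "z": -0.17, "ax": 0, "ay": 0, "az": 0, "jaw": 3}
    - {"x": 0.01, "y": -0.04, "z": -0.17, "ax": 0, "ay": 0, "az": 0, "jaw": 3}
    - {"x": 0.01, "y": -0.04, "z": -0.17, "ax": 0, "ay": 0, "az": 0, "jaw": 3}
    - {"x": 0.01, "y": -0.04, "z": -0.17, "ax": 0, "ay": 0, "az": 0, "jaw": 3}
    - {"x": 0.01, "y": -0.04, "z": -0.17, "ax": 0, "ay": 0, "az": 0, "jaw": 3}

```text
time_s: 39.95
eef_pos: [0.628, -0.1127, 0.1469]
tool_rot: [-1.934, -2.472, 0.001]
contact_force: [0.2, -0.4, 7.7]
grip_width: 0.357
```

jog_arm:
  series:
    - {"x": 0.01, "y": -0.04, "z": -0.17, "ax": 0, "ay": 0, "az": 0, "jaw": 3}
    - {"x": 0.01, "y": -0.04, "z": -0.17, "ax": 0, "ay": 0, "az": 0, "jaw": 3}
    - {"x": 0.01, "y": -0.04, "z": -0.17, "ax": 0, "ay": 0, "az": 0, "jaw": 3}
    - {"x": 0.01, "y": -0.04, "z": -0.17, "ax": 0, "ay": 0, "az": 0, "jaw": 3}
    - {"x": 0.01, "y": -0.04, "z": -0.17, "ax": 0, "ay": 0, "az": 0, "jaw": 3}

```text
time_s: 40.45
eef_pos: [0.6281, -0.1132, 0.1456]
tool_rot: [-1.934, -2.472, 0.001]
contact_force: [0.9, -0.5, 7.2]
grip_width: 0.362
```

Run:
```python
from h import *
s=ctrl.observe();R=cv2.Rodrigues(s["tool_rot"])[0]
m=ctrl.camera_model("wrist");snap("wrist","w3.png");snap("side","s4.png");print(s["time_s"],s["eef_pos"])
# black ball in side image near expected
ms=ctrl.camera_model("side")
for f,mm in(("s2.png",ms),("s3.png",ms),("s4.png",ms)):
    im=cv2.imread("pics/"+f);x,y=241,177
    s_=(im[y-14:y+14,x-10:x+10].max(2)<45).astype(np.uint8);n,l,st,ce=cv2.connectedComponentsWithStats(s_)
    i=1+np.argmax(st[1:,4]);print(f,ce[i]+[x-10,y-14],st[i])
for n in("w1.png","w2.png","w3.png"):
    im=cv2.imread("pics/"+n)[150:330,225:345].max(2)<28
    w=im.sum(1); print(n,[(150+i,int(w[i]),round(225+np.where(im[i])[0].mean(),1) if w[i] else 0) for i in range(0,180,10)])
```

```text
40.45 [ 0.62808085 -0.1131628   0.14556778]
s2.png [238.55102041 169.63265306] [  0   0  15  16 147]
s3.png [240.68674699 176.4939759 ] [ 5  9 10 11 83]
s4.png [240.55952381 175.48809524] [ 5  8 10 11 84]
w1.png [(150, 0, 0), (160, 0, 0), (170, 0, 0), (180, 0, 0), (190, 22, np.float64(284.5)), (200, 22, np.float64(284.5)), (210, 38, np.float64(284.5)), (220, 44, np.float64(284.5)), (230, 41, np.float64(285.0)), (240, 24, np.float64(284.5)), (250, 0, 0), (260, 0, 0), (270, 0, 0), (280, 0, 0), (290, 0, 0), (300, 0, 0), (310, 0, 0), (320, 11, np.float64(313.5))]
w2.png [(150, 0, 0), (160, 0, 0), (170, 0, 0), (180, 0, 0), (190, 0, 0), (200, 0, 0), (210, 0, 0), (220, 0, 0), (230, 0, 0), (240, 38, np.float64(280.5)), (250, 38, np.float64(280.5)), (260, 51, np.float64(281.0)), (270, 76, np.float64(280.5)), (280, 81, np.float64(281.0)), (290, 86, np.float64(280.5)), (300, 91, np.float64(281.0)), (310, 85, np.float64(280.9)), (320, 2, np.float64(282.0))]
w3.png [(150, 0, 0), (160, 0, 0), (170, 0, 0), (180, 0, 0), (190, 0, 0), (200, 0, 0), (210, 0, 0), (220, 0, 0), (230, 0, 0), (240, 37, np.float64(280.9)), (250, 39, np.float64(281.0)), (260, 46, np.float64(280.6)), (270, 76, np.float64(280.5)), (280, 81, np.float64(281.0)), (290, 86, np.float64(280.5)), (300, 91, np.float64(281.0)), (310, 90, np.float64(281.4)), (320, 2, np.float64(282.5))]
```

The second pass shows a steady climb to a first clear peak at z≈0.1465, with no drop before it. Rest turns out to be at TCP z≈0.1727, so the peak is about 12° from rest. I'll check the teeth against the pawl in a close-up.

Run:
```python
from h import *
a=cv2.imread("pics/w1.png")[0:145,225:345];b=cv2.imread("pics/w3.png")[0:160,195:410]
a=cv2.resize(a,None,fx=3.3,fy=4.1,interpolation=2);b=cv2.resize(b,(400,594),interpolation=2)
cv2.imwrite("pics/p1.png",np.hstack([a[:594],b]))
```

View pics/p1.png

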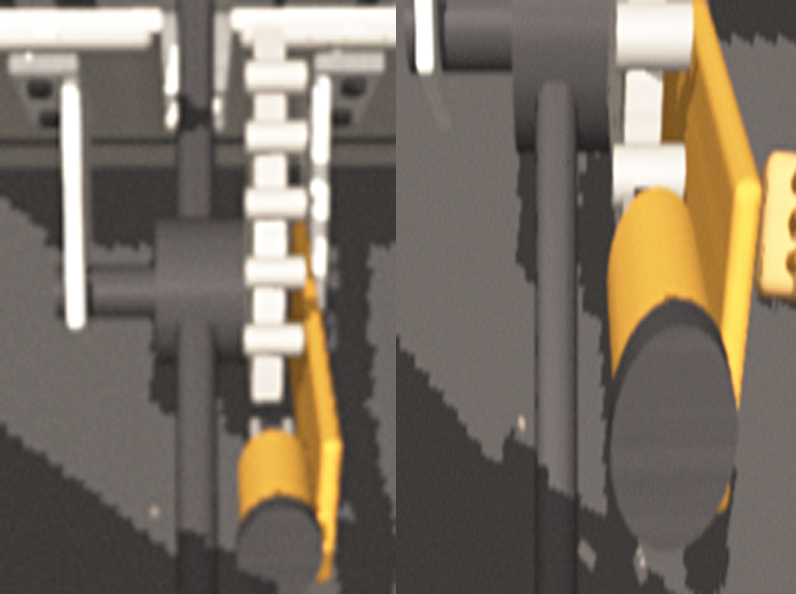

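```bash
cat > p.py <<'E'
from h import *
import pickle
from scipy.optimize import least_squares
mw=ctrl.camera_model("wrist")  # current pose = w3 pose
# reconstruct w1 camera: same tool->cam transform
s=ctrl.observe();Rt=cv2.Rodrigues(s["tool_rot"])[0]
Rc=cv2.Rodrigues(np.array(mw["rvec"]))[0];tc=np.array(mw["tvec"])
Rct=Rc@Rt; tct=Rc@s["eef_pos"]+tc
R1=cv2.Rodrigues(np.array([-1.9363259,-2.46909926,0.00317048]))[0];p1=np.array([0.62300765,-0.10300418,0.28264071])
m1=dict(mw);Rw=Rct@R1.T;m1["rvec"]=cv2.Rodrigues(Rw)[0].ravel();m1["tvec"]=tct-Rw@p1
yaw=np.radians(14.1);X=np.array([np.cos(yaw),np.sin(yaw),0]);D=np.array([np.sin(yaw),-np.cos(yaw),0])
P=np.array([.5725,.1095,0])+.105*D+[0,0,.115]
def pol(m,u,v,off):
    o,d=ray(m,u,v);t=(off-(o-P)@X)/(d@X) if abs(d@X)>1e-9 else 0
    q=o+t*d-P;return np.hypot(q@D,q[2]),np.degrees(np.arctan2(q[2],q@D))
# rays nearly parallel to the plane: intersect instead with circle of radius r at offset unknown -> use D-z plane projection
def circ(m,u,v,r):
    o,d=ray(m,u,v);o=o-P;a=np.array([o@D,o[2]]);b=np.array([d@D,d[2]])
    A=b@b;B=a@b;C=a@a-r*r;disc=B*B-A*C
    t=(-B-np.sqrt(max(disc,0)))/A;q=a+t*b;return np.degrees(np.arctan2(q[1],q[0])),(o+t*d)@X
E
python3 - <<'E'
from p import *
ball=P+D*.13*np.cos(np.radians(28))+[0,0,.13*np.sin(np.radians(28))]
print("ball exp in w1",proj(m1,ball),"pivot",proj(m1,P))
rows=[75,135,200,270,340]
for r in(.04,.045,.05,.055,.06,.065,.07):
    A=[circ(m1,225+275/3.3,y/4.1,r) for y in rows]
    print(r,[round(a[0],1) for a in A],"dx",round(A[-1][1]*1e3,1),"roller",[round(circ(m1,225+272/3.3,y/4.1,r)[0],1) for y in (405,425)],"w3",[round(circ(mw,195+u*215/400,y*160/594,r)[0],1) for u,y in((652,30),(650,165))] if 0 else [round(circ(mw,195+(u-396)*215/400,y*160/594,r)[0],1) for u,y in((652,30),(650,165))])
E
```

```text
ball exp in w1 [284.36389054 220.18942859] pivot [283.64605979  68.95452995]
0.04 [np.float64(144.3), np.float64(120.3), np.float64(102.8), np.float64(86.0), np.float64(69.0)] dx 18.3 roller [np.float64(50.7), np.float64(43.8)] w3 [np.float64(72.1), np.float64(54.9)]
0.045 [np.float64(131.8), np.float64(114.8), np.float64(100.2), np.float64(85.6), np.float64(70.8)] dx 18.0 roller [np.float64(55.3), np.float64(49.8)] w3 [np.float64(72.5), np.float64(57.8)]
0.05 [np.float64(124.2), np.float64(110.7), np.float64(98.1), np.float64(85.3), np.float64(72.3)] dx 17.6 roller [np.float64(58.8), np.float64(54.2)] w3 [np.float64(72.7), np.float64(60.1)]
0.055 [np.float64(118.7), np.float64(107.4), np.float64(96.4), np.float64(85.1), np.float64(73.5)] dx 17.2 roller [np.float64(61.7), np.float64(57.6)] w3 [np.float64(72.9), np.float64(62.0)]
0.06 [np.float64(114.5), np.float64(104.8), np.float64(95.1), np.float64(84.9), np.float64(74.5)] dx 16.9 roller [np.float64(64.0), np.float64(60.4)] w3 [np.float64(73.1), np.float64(63.5)]
0.065 [np.float64(111.1), np.float64(102.6), np.float64(93.9), np.float64(84.7), np.float64(75.3)] dx 16.5 roller [np.float64(65.9), np.float64(62.7)] w3 [np.float64(73.2), np.float64(64.8)]
0.07 [np.float64(108.3), np.float64(100.7), np.float64(92.9), np.float64(84.6), np.float64(76.0)] dx 16.1 roller [np.float64(67.5), np.float64(64.7)] w3 [np.float64(73.4), np.float64(65.9)]
```

The close-up settles it. There are five pins 10° apart at 60 mm radius. The leading pin was at 74.5° at rest and is now at 63.5°, still short of the roller at about 60°. So the peaks at z 0.1465 and 0.1235 belong to clicks 1 and 2. The third peak should come near z≈0.102, click 3 at θ≈36° and the middle of the step at about 40.5° (z≈0.083).

jog_arm:
  series:
    - {"x": 0.02, "y": -0.1, "z": -0.5, "ax": 0, "ay": 0, "az": 0, "jaw": 3}
    - {"x": 0.04, "y": -0.2, "z": -1, "ax": 0, "ay": 0, "az": 0, "jaw": 3}
    - {"x": 0.06, "y": -0.28, "z": -1.5, "ax": 0, "ay": 0, "az": 0, "jaw": 3}
    - {"x": 0.08, "y": -0.36, "z": -2, "ax": 0, "ay": 0, "az": 0, "jaw": 3}
    - {"x": 0.1, "y": -0.41, "z": -2.5, "ax": 0, "ay": 0, "az": 0, "jaw": 3}

```text
time_s: 41.05
eef_pos: [0.6292, -0.1174, 0.1206]
tool_rot: [-1.934, -2.472, 0.001]
contact_force: [-0.0, -1.4, 7.7]
grip_width: 0.356
```

jog_arm:
  series:
    - {"x": 0, "y": -0.02, "z": -0.3, "ax": 0, "ay": 0, "az": 0, "jaw": 3}
    - {"x": 0, "y": -0.04, "z": -0.5, "ax": 0, "ay": 0, "az": 0, "jaw": 3}
    - {"x": 0.01, "y": -0.05, "z": -0.7, "ax": 0, "ay": 0, "az": 0, "jaw": 3}
    - {"x": 0.01, "y": -0.06, "z": -0.9, "ax": 0, "ay": 0, "az": 0, "jaw": 3}
    - {"x": 0.01, "y": -0.06, "z": -0.9, "ax": 0, "ay": 0, "az": 0, "jaw": 3}

```text
time_s: 41.55
eef_pos: [0.6293, -0.118, 0.1114]
tool_rot: [-1.934, -2.472, 0.001]
contact_force: [1.7, -1.5, 4.2]
grip_width: 0.36
```

jog_arm:
  series:
    - {"x": 0, "y": 0, "z": -0.2, "ax": 0, "ay": 0, "az": 0, "jaw": 3}
    - {"x": 0, "y": 0, "z": -0.2, "ax": 0, "ay": 0, "az": 0, "jaw": 3}
    - {"x": 0, "y": 0, "z": -0.2, "ax": 0, "ay": 0, "az": 0, "jaw": 3}
    - {"x": 0, "y": 0, "z": -0.2, "ax": 0, "ay": 0, "az": 0, "jaw": 3}
    - {"x": 0, "y": 0, "z": -0.2, "ax": 0, "ay": 0, "az": 0, "jaw": 3}

```text
time_s: 42.05
eef_pos: [0.6293, -0.1181, 0.1094]
tool_rot: [-1.934, -2.472, 0.001]
contact_force: [3.2, -2.0, 4.0]
grip_width: 0.359
```

jog_arm:
  series:
    - {"x": 0, "y": 0, "z": -0.2, "ax": 0, "ay": 0, "az": 0, "jaw": 3}
    - {"x": 0, "y": 0, "z": -0.2, "ax": 0, "ay": 0, "az": 0, "jaw": 3}
    - {"x": 0, "y": 0, "z": -0.2, "ax": 0, "ay": 0, "az": 0, "jaw": 3}
    - {"x": 0, "y": 0, "z": -0.2, "ax": 0, "ay": 0, "az": 0, "jaw": 3}
    - {"x": 0, "y": 0, "z": -0.2, "ax": 0, "ay": 0, "az": 0, "jaw": 3}

```text
time_s: 42.55
eef_pos: [0.6293, -0.1181, 0.1074]
tool_rot: [-1.934, -2.472, 0.001]
contact_force: [2.9, -2.8, 3.1]
grip_width: 0.362
```

jog_arm:
  series:
    - {"x": 0, "y": 0.01, "z": -0.2, "ax": 0, "ay": 0, "az": 0, "jaw": 3}
    - {"x": 0, "y": 0.01, "z": -0.2, "ax": 0, "ay": 0, "az": 0, "jaw": 3}
    - {"x": 0, "y": 0.01, "z": -0.2, "ax": 0, "ay": 0, "az": 0, "jaw": 3}
    - {"x": 0, "y": 0.01, "z": -0.2, "ax": 0, "ay": 0, "az": 0, "jaw": 3}
    - {"x": 0, "y": 0.01, "z": -0.2, "ax": 0, "ay": 0, "az": 0, "jaw": 3}

```text
time_s: 43.05
eef_pos: [0.6293, -0.118, 0.1054]
tool_rot: [-1.934, -2.472, 0.001]
contact_force: [2.9, -2.8, 2.9]
grip_width: 0.361
```

jog_arm:
  series:
    - {"x": 0, "y": 0.01, "z": -0.2, "ax": 0, "ay": 0, "az": 0, "jaw": 3}
    - {"x": 0, "y": 0.01, "z": -0.2, "ax": 0, "ay": 0, "az": 0, "jaw": 3}
    - {"x": 0, "y": 0.01, "z": -0.2, "ax": 0, "ay": 0, "az": 0, "jaw": 3}
    - {"x": 0, "y": 0.01, "z": -0.2, "ax": 0, "ay": 0, "az": 0, "jaw": 3}
    - {"x": 0, "y": 0.01, "z": -0.2, "ax": 0, "ay": 0, "az": 0, "jaw": 3}

```text
time_s: 43.55
eef_pos: [0.6292, -0.118, 0.1033]
tool_rot: [-1.934, -2.472, 0.001]
contact_force: [2.6, -3.3, 3.0]
grip_width: 0.361
```

jog_arm:
  series:
    - {"x": 0, "y": 0.02, "z": -0.2, "ax": 0, "ay": 0, "az": 0, "jaw": 3}
    - {"x": 0, "y": 0.02, "z": -0.2, "ax": 0, "ay": 0, "az": 0, "jaw": 3}
    - {"x": 0, "y": 0.02, "z": -0.2, "ax": 0, "ay": 0, "az": 0, "jaw": 3}
    - {"x": 0, "y": 0.02, "z": -0.2, "ax": 0, "ay": 0, "az": 0, "jaw": 3}
    - {"x": 0, "y": 0.02, "z": -0.2, "ax": 0, "ay": 0, "az": 0, "jaw": 3}

```text
time_s: 44.05
eef_pos: [0.6293, -0.1178, 0.1015]
tool_rot: [-1.934, -2.472, 0.002]
contact_force: [1.9, -4.8, 5.2]
grip_width: 0.358
```

jog_arm:
  series:
    - {"x": 0, "y": 0.02, "z": -0.2, "ax": 0, "ay": 0, "az": 0, "jaw": 3}
    - {"x": 0, "y": 0.02, "z": -0.2, "ax": 0, "ay": 0, "az": 0, "jaw": 3}
    - {"x": 0, "y": 0.02, "z": -0.2, "ax": 0, "ay": 0, "az": 0, "jaw": 3}
    - {"x": 0, "y": 0.02, "z": -0.2, "ax": 0, "ay": 0, "az": 0, "jaw": 3}
    - {"x": 0, "y": 0.02, "z": -0.2, "ax": 0, "ay": 0, "az": 0, "jaw": 3}

```text
time_s: 44.55
eef_pos: [0.6292, -0.1176, 0.0995]
tool_rot: [-1.934, -2.472, 0.002]
contact_force: [1.5, -4.5, 5.8]
grip_width: 0.357
```

jog_arm:
  series:
    - {"x": 0, "y": -0.02, "z": -0.18, "ax": 0, "ay": 0, "az": 0, "jaw": 3}
    - {"x": 0, "y": -0.02, "z": -0.18, "ax": 0, "ay": 0, "az": 0, "jaw": 3}
    - {"x": 0, "y": -0.02, "z": -0.18, "ax": 0, "ay": 0, "az": 0, "jaw": 3}
    - {"x": 0, "y": -0.02, "z": -0.18, "ax": 0, "ay": 0, "az": 0, "jaw": 3}
    - {"x": 0, "y": -0.02, "z": -0.18, "ax": 0, "ay": 0, "az": 0, "jaw": 3}

```text
time_s: 45.05
eef_pos: [0.6292, -0.1176, 0.098]
tool_rot: [-1.934, -2.472, 0.001]
contact_force: [0.8, -1.9, 7.3]
grip_width: 0.36
```

jog_arm:
  series:
    - {"x": 0, "y": 0.01, "z": -0.18, "ax": 0, "ay": 0, "az": 0, "jaw": 3}
    - {"x": 0, "y": 0.01, "z": -0.18, "ax": 0, "ay": 0, "az": 0, "jaw": 3}
    - {"x": 0, "y": 0.01, "z": -0.18, "ax": 0, "ay": 0, "az": 0, "jaw": 3}
    - {"x": 0, "y": 0.01, "z": -0.18, "ax": 0, "ay": 0, "az": 0, "jaw": 3}
    - {"x": 0, "y": 0.01, "z": -0.18, "ax": 0, "ay": 0, "az": 0, "jaw": 3}

```text
time_s: 45.55
eef_pos: [0.6292, -0.1174, 0.0964]
tool_rot: [-1.934, -2.472, 0.001]
contact_force: [-0.6, -4.2, 6.8]
grip_width: 0.356
```

jog_arm:
  series:
    - {"x": 0, "y": 0.02, "z": -0.18, "ax": 0, "ay": 0, "az": 0, "jaw": 3}
    - {"x": 0, "y": 0.02, "z": -0.18, "ax": 0, "ay": 0, "az": 0, "jaw": 3}
    - {"x": 0, "y": 0.02, "z": -0.18, "ax": 0, "ay": 0, "az": 0, "jaw": 3}
    - {"x": 0, "y": 0.02, "z": -0.18, "ax": 0, "ay": 0, "az": 0, "jaw": 3}
    - {"x": 0, "y": 0.02, "z": -0.18, "ax": 0, "ay": 0, "az": 0, "jaw": 3}

```text
time_s: 46.05
eef_pos: [0.6291, -0.1172, 0.0947]
tool_rot: [-1.934, -2.472, 0.001]
contact_force: [0.2, -3.6, 6.4]
grip_width: 0.357
```

jog_arm:
  series:
    - {"x": 0, "y": 0.02, "z": -0.18, "ax": 0, "ay": 0, "az": 0, "jaw": 3}
    - {"x": 0, "y": 0.02, "z": -0.18, "ax": 0, "ay": 0, "az": 0, "jaw": 3}
    - {"x": 0, "y": 0.02, "z": -0.18, "ax": 0, "ay": 0, "az": 0, "jaw": 3}
    - {"x": 0, "y": 0.02, "z": -0.18, "ax": 0, "ay": 0, "az": 0, "jaw": 3}
    - {"x": 0, "y": 0.02, "z": -0.18, "ax": 0, "ay": 0, "az": 0, "jaw": 3}

```text
time_s: 46.55
eef_pos: [0.629, -0.117, 0.093]
tool_rot: [-1.934, -2.472, 0.001]
contact_force: [0.7, -3.2, 4.9]
grip_width: 0.359
```

jog_arm:
  series:
    - {"x": 0, "y": 0.03, "z": -0.18, "ax": 0, "ay": 0, "az": 0, "jaw": 3}
    - {"x": 0, "y": 0.03, "z": -0.18, "ax": 0, "ay": 0, "az": 0, "jaw": 3}
    - {"x": 0, "y": 0.03, "z": -0.18, "ax": 0, "ay": 0, "az": 0, "jaw": 3}
    - {"x": 0, "y": 0.03, "z": -0.18, "ax": 0, "ay": 0, "az": 0, "jaw": 3}
    - {"x": 0, "y": 0.03, "z": -0.18, "ax": 0, "ay": 0, "az": 0, "jaw": 3}

```text
time_s: 47.05
eef_pos: [0.629, -0.1167, 0.0912]
tool_rot: [-1.934, -2.472, 0.001]
contact_force: [0.7, -4.6, 4.5]
grip_width: 0.36
```

jog_arm:
  series:
    - {"x": 0, "y": 0.03, "z": -0.18, "ax": 0, "ay": 0, "az": 0, "jaw": 3}
    - {"x": 0, "y": 0.03, "z": -0.18, "ax": 0, "ay": 0, "az": 0, "jaw": 3}
    - {"x": 0, "y": 0.03, "z": -0.18, "ax": 0, "ay": 0, "az": 0, "jaw": 3}
    - {"x": 0, "y": 0.03, "z": -0.18, "ax": 0, "ay": 0, "az": 0, "jaw": 3}
    - {"x": 0, "y": 0.03, "z": -0.18, "ax": 0, "ay": 0, "az": 0, "jaw": 3}

```text
time_s: 47.55
eef_pos: [0.6289, -0.1164, 0.0894]
tool_rot: [-1.934, -2.471, 0.002]
contact_force: [0.6, -4.5, 3.4]
grip_width: 0.358
```

Third peak at z≈0.097, now falling, with click 3 due around 0.088–0.093. I'll go to the middle of the step, z≈0.080, and verify by the pins and ball.

jog_arm:
  series:
    - {"x": 0, "y": 0.01, "z": -0.2, "ax": 0, "ay": 0, "az": 0, "jaw": 3}
    - {"x": -0.01, "y": 0.04, "z": -0.4, "ax": 0, "ay": 0, "az": 0, "jaw": 3}
    - {"x": -0.01, "y": 0.07, "z": -0.6, "ax": 0, "ay": 0, "az": 0, "jaw": 3}
    - {"x": -0.02, "y": 0.1, "z": -0.7, "ax": 0, "ay": 0, "az": 0, "jaw": 3}
    - {"x": -0.02, "y": 0.1, "z": -0.7, "ax": 0, "ay": 0, "az": 0, "jaw": 3}

```text
time_s: 48.05
eef_pos: [0.6287, -0.1153, 0.0821]
tool_rot: [-1.933, -2.471, 0.002]
contact_force: [0.2, -2.4, 2.2]
grip_width: 0.358
```

Run:
```python
from p import *
snap("wrist","w4.png");snap("side","s5.png");print(s["time_s"],s["eef_pos"],s["contact_force"])
im=cv2.imread("pics/s5.png");ms=ctrl.camera_model("side");x,y=241,186
k=(im[y-14:y+14,x-10:x+10].max(2)<45).astype(np.uint8);n,l,st,ce=cv2.connectedComponentsWithStats(k)
i=1+np.argmax(st[1:,4]);c=ce[i]+[x-10,y-14];print("ball side",c,st[i])
for nm,f,c0 in(("now",None,c),("s4",None,(240.56,175.49)),("rest s2",None,(238.55,169.63))):
    B=[(np.hypot(*(proj(ms,P+D*.13*np.cos(np.radians(28-t))+[0,0,.13*np.sin(np.radians(28-t))])-c0)),t) for t in np.arange(-5,55,.25)];print(nm,min(B))
a=cv2.imread("pics/w4.png")[0:200,170:440];b=im[130:230,200:290]
cv2.imwrite("pics/p2.png",np.hstack([cv2.resize(a,(480,594),interpolation=2),cv2.resize(b,(310,594),interpolation=2)]))
```

```text
48.05 [ 0.6286636  -0.11533474  0.08209308] [ 0.21716603 -2.42278836  2.2262822 ]
ball side [241.84722222 188.        ] [ 6 12 10 11 72]
now (np.float64(1.0180286551567297), np.float64(36.5))
s4 (np.float64(0.6110967009393539), np.float64(11.0))
rest s2 (np.float64(1.5135117025615108), np.float64(-5.0))
```

View pics/p2.png

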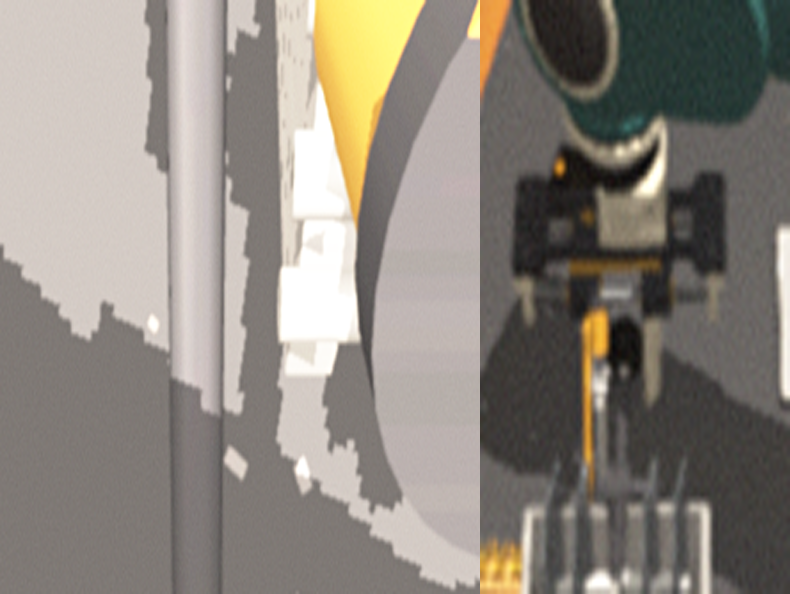

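The wrist view shows the two leading pins beneath the pawl barrel at rows 101 and 59, and the side view shows the visors risen out of the can.

Run:
```python
from p import *
for r in(.058,.06,.062):
    print(r,"rest pin1,2",[round(circ(m1,308,y/4.1,r)[0],1) for y in(340,270)],"now",[[round(circ(mw,170+320*270/480,v*200/594,r)[k],3) for k in(0,1)] for v in(300,175)])
# lever rod direction is in-plane; ball via wrist/side z
ms=ctrl.camera_model("side")
print([ (t,np.round(proj(mw,P+D*.13*np.cos(np.radians(28-t))+[0,0,.13*np.sin(np.radians(28-t))]),1)) for t in(34,38,42)])
im=cv2.imread("pics/w4.png")[200:340,225:345].max(2)<28;w=im.sum(1)
print([(200+i,int(w[i])) for i in range(0,140,8)])
print(ctrl.observe()["contact_force"])
```

```text
0.058 rest pin1,2 [np.float64(74.1), np.float64(85.0)] now [[np.float64(34.269), np.float64(0.016)], [np.float64(45.321), np.float64(0.014)]]
0.06 rest pin1,2 [np.float64(74.5), np.float64(84.9)] now [[np.float64(36.783), np.float64(0.015)], [np.float64(46.717), np.float64(0.013)]]
0.062 rest pin1,2 [np.float64(74.8), np.float64(84.8)] now [[np.float64(39.017), np.float64(0.014)], [np.float64(48.001), np.float64(0.013)]]
[(34, array([280.3, 313.1])), (38, array([280.3, 299.1])), (42, array([280.4, 285.5]))]
[(200, 0), (208, 0), (216, 0), (224, 0), (232, 0), (240, 0), (248, 12), (256, 22), (264, 40), (272, 51), (280, 67), (288, 74), (296, 75), (304, 58), (312, 55), (320, 0), (328, 0), (336, 0)]
[-0.82998604 -2.26601465  2.30609591]
```

Estimates put the lever 2.5–4° past click 3. Going 3.5 mm further brings it near mid-step.

jog_arm:
  series:
    - {"x": 0, "y": 0.02, "z": -0.1, "ax": 0, "ay": 0, "az": 0, "jaw": 3}
    - {"x": 0, "y": 0.03, "z": -0.2, "ax": 0, "ay": 0, "az": 0, "jaw": 3}
    - {"x": -0.01, "y": 0.05, "z": -0.3, "ax": 0, "ay": 0, "az": 0, "jaw": 3}
    - {"x": -0.01, "y": 0.05, "z": -0.33, "ax": 0, "ay": 0, "az": 0, "jaw": 3}
    - {"x": -0.01, "y": 0.05, "z": -0.33, "ax": 0, "ay": 0, "az": 0, "jaw": 3}

```text
time_s: 48.65
eef_pos: [0.6285, -0.1148, 0.0788]
tool_rot: [-1.933, -2.471, 0.002]
contact_force: [-0.4, -1.2, 3.4]
grip_width: 0.361
```

jog_arm:
  series:
    - {"x": 0, "y": 0, "z": 0, "ax": 0, "ay": 0, "az": 0, "jaw": 3}
    - {"x": 0, "y": 0, "z": 0, "ax": 0, "ay": 0, "az": 0, "jaw": 3}
    - {"x": 0, "y": 0, "z": 0, "ax": 0, "ay": 0, "az": 0, "jaw": 3}
    - {"x": 0, "y": 0, "z": 0, "ax": 0, "ay": 0, "az": 0, "jaw": 3}
    - {"x": 0, "y": 0, "z": 0, "ax": 0, "ay": 0, "az": 0, "jaw": 3}

```text
time_s: 49.15
eef_pos: [0.6285, -0.1147, 0.0788]
tool_rot: [-1.933, -2.471, 0.002]
contact_force: [-0.4, -1.6, 3.1]
grip_width: 0.358
```

Run:
```python
from p import *
for _ in range(4):
    ctrl.get_image("side");o=ctrl.observe();print(o["eef_pos"].round(4),o["contact_force"].round(1))
snap("wrist","w5.png")
# white pin edges along the pin column in w4/w5
for f in("w4.png","w5.png"):
    c=cv2.imread("pics/"+f)[20:160,334:346].min(2).mean(1);print(f,[(20+i,int(c[i])) for i in range(0,140,5)])
# lid check from the top view of side image: bright plate
im=cv2.imread("pics/s5.png");ms=ctrl.camera_model("side");print(proj(ms,(.428,-.25,.064)))
```

```text
[ 0.6285 -0.1148  0.0788] [ 0.7 -0.9  2.3]
[ 0.6285 -0.1147  0.0788] [-0.2 -2.   2.2]
[ 0.6285 -0.1147  0.0788] [-0.7 -1.9  3.2]
[ 0.6285 -0.1147  0.0788] [-0.1 -2.2  2.9]
w4.png [(20, 197), (25, 201), (30, 197), (35, 203), (40, 206), (45, 248), (50, 246), (55, 244), (60, 243), (65, 250), (70, 248), (75, 212), (80, 210), (85, 224), (90, 251), (95, 255), (100, 255), (105, 255), (110, 255), (115, 215), (120, 224), (125, 239), (130, 196), (135, 196), (140, 196), (145, 197), (150, 196), (155, 202)]
w5.png [(20, 179), (25, 179), (30, 178), (35, 181), (40, 173), (45, 172), (50, 178), (55, 229), (60, 232), (65, 229), (70, 226), (75, 228), (80, 220), (85, 184), (90, 204), (95, 209), (100, 254), (105, 255), (110, 255), (115, 255), (120, 244), (125, 230), (130, 232), (135, 172), (140, 172), (145, 172), (150, 173), (155, 177)]
[310.13319307 177.62745328]
```

The lever holds still with a steady push of about 2.7 N in the valley after the third click. Handing in.

```bash
python3 -c "
from cell import ctrl
print(ctrl.sign_off())"
```

```text
the job is handed in; nothing more can be done
None
```

I lifted the steel lid by its knob and set it flat, knob up, at the near right of the slab. I then gripped the ball and pressed the lever past three clicks, and handed in at about 49.5 s while still holding it. I got no verdict back.

**Last checks:**
- **Clicks:** I felt force peaks at tool heights (z) of about 0.1465, 0.1235 and 0.097 m. The lever stopped at 0.079 m in the valley after the third, with no fourth climb.
- **Hold:** The lever stood still with a steady push of about 2–3 N.
- **Teeth:** Just before the last 3.5 mm of travel, the wrist camera showed the leading pins past the pawl, about 38° from rest.
- **Rack:** The side view showed the visors risen out of the can.
- **Lid:** The side picture taken after I let go showed it lying flat and clear. I did not check it again at the end.

**What disagreed:**
- **First press:** I could not tell whether its two clear peaks were clicks 1 and 2 or 2 and 3. I let the lever back to rest, pressed again and checked the teeth in a close-up. They were clicks 1 and 2.
- **Rest height:** The lever's rest height in the grip read about 3 mm lower on the return than at first, so the ball probably shifted in the fingers.
- **Final angle:** The different measures of the final angle spread by about ±2°, putting it roughly 35–37.5° from the pawl's zero. That is inside the 31.5–40.5° window.

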